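Load the battery tray and dock it in the digitiser

ROBOT

A 6-joint arm with a two-finger parallel gripper is mounted at the origin on a cart in front of the work surface, level with it; the furniture and walls round the work are solid. World frame = base frame: x ahead of the robot, y to its left, z up, the work surface at z = 0. Lengths are in m, angles in rad, forces in N, time in s.
With the tool pointing down it reaches from about 0.375 to 0.975 m from the base axis. Payload 3.8 kg.
Tool frame: the origin (TCP) lies on the mounting face of the last link; the fingertips stand 173 mm ahead of it and the grasp point (between the pads) lies 155 mm ahead of it (bot.hold_point_z is the distance from the TCP to the grasp point, in m); z points along the fingers, y is the line along which they close (so a half turn about z gives the same grasp; the last joint's range is limited). The gripper opens to 85 mm and grips with 20 to 120 N. Pads are 22 mm wide; open, the fingers measure 114 mm over their backs; the gripper's body (76 mm by 85 mm) begins 54 mm behind the grasp point. The pads swing forward as they close: fully open they stand 13 mm farther back than shut.
Start: joints at [1.155, 0.264, 1.604, -0, 1.274, -0.037], TCP at [0.25, 0.627, 0.405] pointing down, gripper open.
Joint ranges: [-2.63, 2.63], [-0.94, 2.18], [0.31, 2.57], [-1.31, 4.45], [0, 2.66], [-2.55, 2.55]. Speed limits (rad/s): [2.57, 2.57, 3.14, 3.14, 3.14, 3.14].

INTERFACE

Orientations are given as a rotation vector (axis times angle).
In Python, from workcell import bot, optics gives the robot as it stands.
- The arm moves only by the shell command python3 -m jog 'ROWS' [OPENING] [FORCE]. ROWS is JSON, a list of rows, each an object of numbers: "dx", "dy", "dz": the shift along the tool's x, y, z in mm; "ax", "ay", "az": the turn, a rotation vector about the tool's x, y, z in degrees. A call has 1 to 20 rows; each row shifts and turns the commanded pose from where the row before left it, along the tool's axes as they then stand; what a row does not reach is not made up. A row lasts 1/12 s, in which the tool goes at most 41.7 mm and 7.16 degrees, less where a joint would pass 70% of its speed; a pose out of reach is approached as far as the arm can. A call with a gripper value outside its range is refused whole. OPENING is the opening, from 0 (shut) to 1 (fully open), set as the call begins (- or left out, the last holds). The fingers move at their own pace and stop on an object; FORCE is the grip in N (left out, the last holds). Time passes only in rows, so rows that do not move let the fingers close. It gives the time, the measured TCP pose, the force, the opening and the grip force at its end, in the units of the state.
- bot.read_state(): the state, without advancing time (a new reading comes with each control period).
- optics.read_camera(name): name is "scene" or "top" or "wrist"; returns a dict with "img" (400x640x3 uint8, red, green, blue), "vertical_fov" (degrees; the focal length in pixels is half the picture's height over the tangent of half this angle, whatever the lens; pixels are square), "cx", "cy" (the principal point, pixels), "k1" (the pictures are not rectified: a ray, as slopes to the right and down, at radius r is drawn at 1 + k1 r^2 times it, then the intrinsics apply), "R" (3x3) and "t" (3): a world point X has camera coordinates R X + t; the wrist camera has in their place "tool_from_camera" (4x4, takes a point from camera to tool coordinates, whose origin is the TCP and whose axes are the flange's). Camera axes: x right, y down, z forward; pixel columns grow to the right and rows downward; lengths in m; the calibration is good to about 2 mm. A picture is of the moment at which its call begins: read the wrist's pose just before it. There is no depth.
- bot.finish_job(): hands the job in; it is judged then, once.
The state is a dict: "time": time; "q": joint angles; "joint_vel": joint speeds; "joint_torque": joint torques, N m; "tool_pos": TCP position; "tcp_rot": TCP orientation; "wrist_force": force on the tool from outside, world axes, zero at the start; "torque": the same for the moment, N m; "width": opening from 0.0 (shut) to 1.0 (fully open); "grip_force": force on a finger pad.
Only numpy, scipy, OpenCV 4.12 (cv2) and the standard library are available. Lean on these libraries where they do the work, as an engineer would, in place of code of your own. Each camera call takes 0.05 s, during which the arm holds its last target. There are 200 camera calls.

TASK

Put the digitiser back on battery: snap the battery pack into the metal tray, its toe under the keeper bar and its other end pressed down until the spring clip hooks over it. Then slide the loaded tray fully home into the bay in the digitiser's front, until it clicks and its front plate lies against the digitiser, and let go. Do not force anything and leave the multimeter, the grey sample box and the bottle where they are.

Things in the scene. Friction and masses are not known exactly. Their poses are not given: they have to be found in the camera images.
- pack: grey plastic battery pack, loose, about 0.22 kg. Body 90 (x) x 42 (y) x 20 (z) mm; origin at the centre of its underside, z up. At the -x end a flat toe sticks out 8 mm at the bottom (26 wide, 6 high). At the +x end the top steps down 4 mm over the last 7 mm, for the clip; lower edge rounded by 6 mm. Grip it across its width at mid length
- tray: loose metal battery tray, about 0.4 kg, flat on the bench; origin on its underside below the middle of the pack's seat; +x end enters the bay first. Floor 3 mm thick, x -58 to 66, y +-27 mm. Side rails 16 high, 45 mm apart inside, broken for fingers from x -24 to 24. End wall at x 58 to 68, 16 high, its corners tapered. Front plate at x -62 to -58, 80 wide, 42 high
- tray_seat (a point): the pack's seat on the tray's floor: x 0, y 0, z 3 mm of the tray, axes as the tray's. Snapped in, the pack's origin and axes lie on it, with 1 mm of play
- tray_bar (a point): middle of the keeper bar's underside: x -49, y 0, z 11.5 mm of the tray. The bar runs across the tray, x -52 to -46, top 15.5 mm above the bench; 8.5 mm of height under it for the pack's toe. Straight down the pack lands on the bar: enter it toe first from the +x side, +x end raised about 20 degrees, then lower that end
- tray_clip (a joint): spring clip of the tray: steel strip 18 mm wide, upright at x 48.5 mm, hinged on the floor, with a rolled lip (6 mm thick) at x 45.5, top 26 mm above the bench. rad, 0 = upright, grows as the lip moves to +x. As the pack's +x end is pressed down (5 to 15 N) the lip gives way by about 0.13 and springs back to 0 over the pack's step
- tray_fin (a point): grip point on the black pull fin of the tray: x -77, y 0, z 24 mm of the tray, axes as the tray's. The fin runs along x, from the front plate (x -62) out to x -90; 10 mm thick (y), z 5 to 36 mm
- digitiser: grey instrument, fixed, 150 (x) x 130 (y) x 60 (z) mm; origin at the centre of its underside; its front (-x) roughly faces the robot and has the bay: a tunnel level with the bench, open in front, 57 wide, 36 high, mouth edges rounded by 5 mm, 1.5 mm of play on each side of the tray
- bay_mouth (a point): middle of the bay's mouth on the bench: x -75, y 0, z 0 mm of the digitiser, +x points into the bay
- bay_home (a point): where the tray's origin lies when fully home: x -17, y 0, z 0 mm of the digitiser, axes as the tray's then. The tray's front plate then rests on the digitiser's front and stops it. Two sprung pins in the bay's walls resist over about the last 11 mm (10 to 20 N with the sliding friction), then click into notches behind the tray's leading corners
- multimeter: bystander: handheld multimeter lying flat, 152 x 76 x 47 mm, origin at the centre of its underside
- sample_box: bystander: grey lidded box, 128 x 68 x 37 mm, origin at the centre of its underside
- media_bottle: bystander: bottle with blue cap, 70 mm diameter, 147 mm high, origin at the centre of its underside

How it is judged:
By the outcome, as a careful person would: the job done as asked, in the order asked, and still so for the second after the job is handed in, with the robot touching nothing.
It also fails if it takes over 72 s, if anything falls off the work surface, if the arm or the gripper's body presses on something with over 40 N, if the wrist force passes 120 N, or if a joint passes its speed limit or range.

## Working session

There is one attempt and no reset: what is moved stays moved. The work goes in short steps, Python scripts to look and compute and a shell command to move; the robot and the scene stay as the last step left them, time stands still between calls to the robot, and variables do not carry over. Pictures are saved under pics/ and viewed, at most 10 in all, crops included, and the job is handed in when it is done.

```bash
ls; mkdir -p pics
cat > h.py <<'E'
import numpy as np, cv2
from scipy.spatial.transform import Rotation as Ro
from workcell import bot, optics
def snap(n,f):
    s=bot.read_state(); c=optics.read_camera(n); 
    if n=='wrist':
        T=np.eye(4);T[:3,:3]=Ro.from_rotvec(s['tcp_rot']).as_matrix();T[:3,3]=s['tool_pos']
        M=np.linalg.inv(T@np.array(c['tool_from_camera'])); c['R']=M[:3,:3];c['t']=M[:3,3]
    np.save('pics/'+f+'.npy',c,allow_pickle=True); cv2.imwrite('pics/'+f+'.png',c['img'][...,::-1]); return c
def load(f): return np.load('pics/'+f+'.npy',allow_pickle=True).item()
def K(c):
    f=200/np.tan(np.radians(c['vertical_fov'])/2); return np.array([[f,0,c['cx']],[0,f,c['cy']],[0,0,1.]]),np.array([c['k1'],0,0,0,0])
def proj(c,X):
    k,d=K(c); return cv2.projectPoints(np.atleast_2d(np.float64(X)),cv2.Rodrigues(np.array(c['R'],float))[0],np.array(c['t'],float),k,d)[0][:,0]
def ray(c,u,z):
    k,d=K(c); p=cv2.undistortPoints(np.float64([[u]]),k,d)[0,0]
    R=np.array(c['R']);t=np.array(c['t']); o=-R.T@t; v=R.T@np.array([*p,1]); return o+v*(z-o[2])/v[2]
def crop(f,x0,y0,x1,y1,k):
    im=cv2.imread('pics/'+f+'.png')[y0:y1,x0:x1]; cv2.imwrite(f'pics/{f}_c{x0}_{y0}.png',cv2.resize(im,None,fx=k,fy=k,interpolation=cv2.INTER_CUBIC))
E
python3 - <<'E'
from h import *
s=bot.read_state();print(s)
for n in('scene','top','wrist'):
    c=snap(n,n+'0'); print(n,c['vertical_fov'],c['cx'],c['cy'],c['k1'],-np.array(c['R']).T@c['t'])
a=cv2.imread('pics/top0.png');b=cv2.imread('pics/scene0.png')
cv2.imwrite('pics/both.png',cv2.resize(np.vstack([a,b]),(480*1,600)))
E
```

```text
pics
{'time': 0.0, 'q': array([ 1.15508950e+00,  2.64777605e-01,  1.60537272e+00,  1.77879824e-05,
        1.27371281e+00, -3.68746982e-02]), 'joint_vel': array([-0.00256976,  0.00054515, -0.00110628,  0.00143133, -0.00096539,
        0.00036652]), 'joint_torque': array([ 1.27993637e-03, -5.15111697e+01, -3.67319798e+01, -4.59802948e-05,
        1.29081256e-02,  3.37111651e-06]), 'tool_pos': array([0.24948408, 0.62683453, 0.4033458 ]), 'tcp_rot': array([-0.59142481, -3.08488322,  0.00346896]), 'wrist_force': array([ 0.07757921, -0.02069651, -0.59996542]), 'torque': array([-0.01080055,  0.00424511, -0.01579119]), 'grip_force': 0.0, 'width': 0.9992541102240163}
scene 52.32442263666036 326.50079588852685 192.49285212238203 -0.08174114286070656 [-0.00693792 -0.07394425  0.84031534]
top 48.835422829720976 323.6158431956545 202.45693135026747 0.013249730452664187 [0.38116325 0.20533323 1.1391408 ]
wrist 70.42089798142904 320.3477020114448 200.06333671241376 0.011737422849880184 [0.17619374 0.65592195 0.37362156]
```

View pics/top0.png

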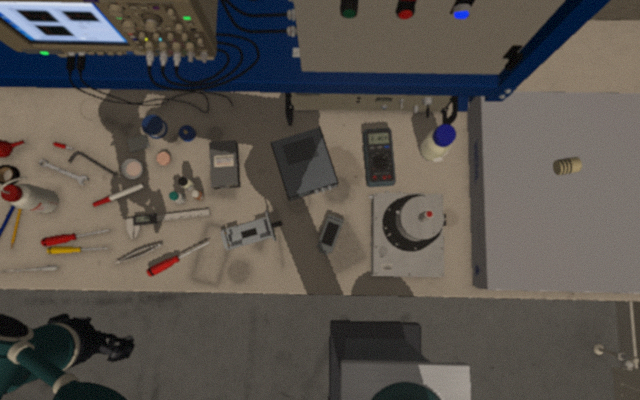

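View pics/scene0.png

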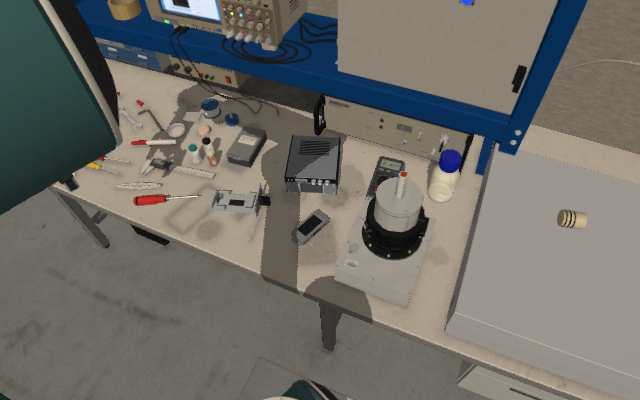

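Top view: digitiser around (305,163) with its front toward the lower side, tray around (248,232) with the fin to the right, pack at (331,231), sample box (224,163), multimeter (379,155), bottle (438,142). Enlarging.

Run:
```python
from h import *
crop('top0',205,120,355,260,4)
crop('scene0',190,120,350,255,4)
c=load('top0')
for u in [(320,200),(420,200),(320,100)]: print(u,ray(c,u,0))
```

```text
(320, 200) [0.55345588 0.22030115 0.        ]
(420, 200) [ 0.55844011 -0.04091298  0.        ]
(320, 100) [0.82676086 0.22591597 0.        ]
```

View pics/top0_c205_120.png

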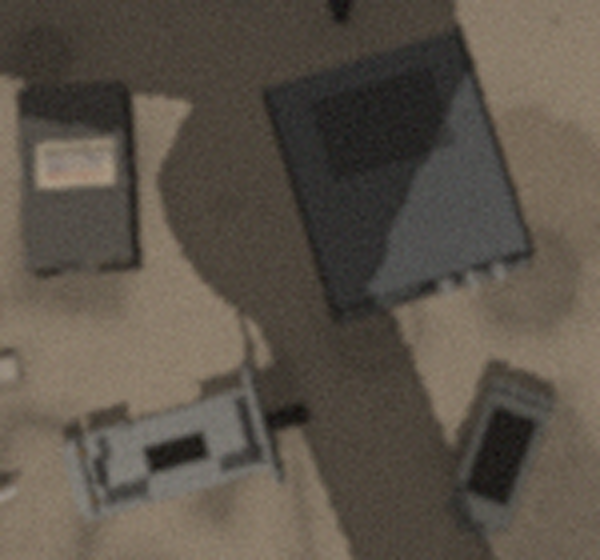

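View pics/scene0_c190_120.png

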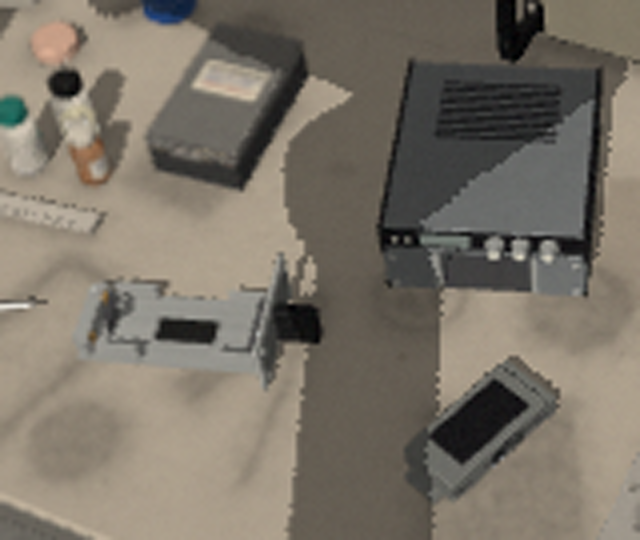

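Crop reading (top, x4): tray seat ≈ (178,450), front plate x≈262, fin end (305,413), end wall at left (80,470); pack from (520,372) to (480,520); digitiser roof corners (265,90),(460,28),(532,252),(340,318). Next: rough poses, and plan a close wrist view.

```bash
cat > pose0.py <<'E'
from h import *
c=load('top0')
P=lambda a,b,z:ray(c,(205+a/4,120+b/4),z)
pr=lambda n,p:print(n,np.round(p,4))
cs=[P(*q,.06) for q in((265,90),(460,28),(532,252),(340,318))]
for i,p in enumerate(cs):pr('dig',p)
m=np.mean(cs,0); fx=(cs[0]+cs[1]-cs[2]-cs[3]); pr('digC',m); print('yaw',np.degrees(np.arctan2(fx[1],fx[0])), np.linalg.norm(cs[0]-cs[1]),np.linalg.norm(cs[0]-cs[3]))
a=P(305,413,.036);b=P(80,470,.016); v=b-a
pr('fin end',a);pr('endwall',b);print('tray yaw',np.degrees(np.arctan2(v[1],v[0])),np.hypot(*v[:2]))
a=P(522,375,.018);b=P(482,515,.018);v=a-b
pr('pack hi',a);pr('pack lo',b);print(np.degrees(np.arctan2(v[1],v[0])),np.hypot(*v[:2]))
s=bot.read_state();R=Ro.from_rotvec(s['tcp_rot']).as_matrix();print(R.round(3));c2=optics.read_camera('wrist');print(np.round(c2['tool_from_camera'],3))
E
python3 pose0.py
```

```text
dig [0.6888 0.3456 0.06  ]
dig [0.7317 0.2234 0.06  ]
dig [0.5881 0.1756 0.06  ]
dig [0.5442 0.2939 0.06  ]
digC [0.6382 0.2596 0.06  ]
yaw 19.049455299519906 0.12954451114486257 0.15360505155316784
fin end [0.4871 0.316  0.036 ]
endwall [0.4499 0.4599 0.016 ]
tray yaw 104.48771174979765 0.14867898252709608
pack hi [0.5159 0.1796 0.018 ]
pack lo [0.4262 0.2036 0.018 ]
-14.94173657096658 0.09285759047397558
[[-0.929  0.37  -0.001]
 [ 0.37   0.929 -0.002]
 [ 0.    -0.002 -1.   ]]
[[ 0.    -0.951 -0.309  0.079]
 [ 1.     0.    -0.001 -0.   ]
 [ 0.001 -0.309  0.951  0.03 ]
 [ 0.     0.     0.     1.   ]]
```

```bash
python3 -m jog '[{"dx":-26.2,"dy":-20.7,"dz":3.6},{"dx":-26.2,"dy":-20.7,"dz":3.6},{"dx":-26.2,"dy":-20.7,"dz":3.6},{"dx":-26.2,"dy":-20.7,"dz":3.6},{"dx":-26.2,"dy":-20.7,"dz":3.6},{"dx":-26.2,"dy":-20.7,"dz":3.6},{"dx":-26.2,"dy":-20.7,"dz":3.6},{"dx":-26.2,"dy":-20.7,"dz":3.6},{"dx":-26.2,"dy":-20.7,"dz":3.6},{"dx":-26.2,"dy":-20.7,"dz":3.6},{"dx":-26.2,"dy":-20.7,"dz":3.6},{"dx":-26.2,"dy":-20.7,"dz":3.6},{},{},{}]'
python3 - <<'E'
from h import *
snap('wrist','w1'); print(bot.read_state()['joint_vel'])
im=cv2.imread('pics/w1.png'); cv2.imwrite('pics/w1b.png',cv2.resize(im,(800,500),interpolation=cv2.INTER_CUBIC))
E
```

```text
[-0.00165735 -0.00276021 -0.00367004  0.00080144 -0.00134408  0.0009927 ]invalid input
```

View pics/w1b.png

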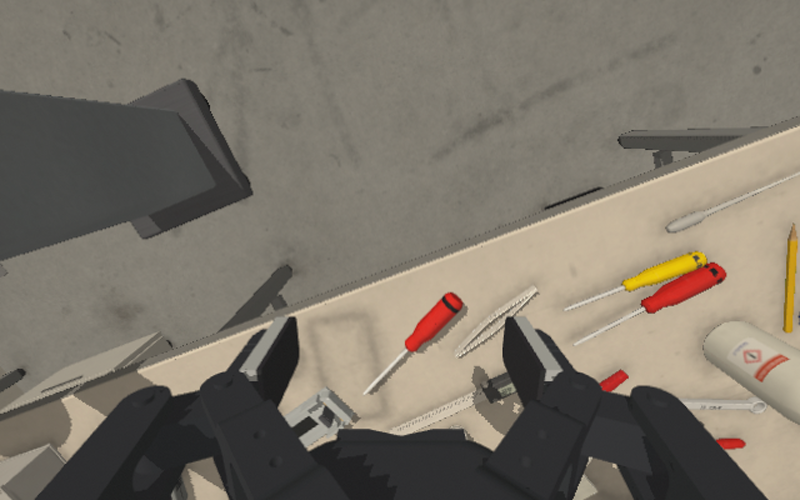

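The empty rows were refused (the move didn't run). This picture shows that fingers block only rows >320/500, so the target should sit near the picture's centre.

```bash
python3 -m jog '[{"dx":-27.8,"dy":-20.1},{"dx":-27.8,"dy":-20.1},{"dx":-27.8,"dy":-20.1},{"dx":-27.8,"dy":-20.1},{"dx":-27.8,"dy":-20.1},{"dx":-27.8,"dy":-20.1},{"dx":-27.8,"dy":-20.1},{"dx":-27.8,"dy":-20.1},{"dx":-27.8,"dy":-20.1},{"dx":-27.8,"dy":-20.1},{"dx":-27.8,"dy":-20.1},{"dx":-27.8,"dy":-20.1},{"dx":0},{"dx":0},{"dx":0}]'
python3 - <<'E'
from h import *
snap('wrist','w2'); print(bot.read_state()['joint_vel'])
im=cv2.imread('pics/w2.png'); cv2.imwrite('pics/w2b.png',cv2.resize(im,(800,500),interpolation=cv2.INTER_CUBIC))
E
```

```text
[-3.39141078e-04 -6.90585563e-04 -4.94667372e-03  6.06829876e-05
 -5.25496410e-04  9.64303265e-04]invalid input
```

View pics/w2b.png

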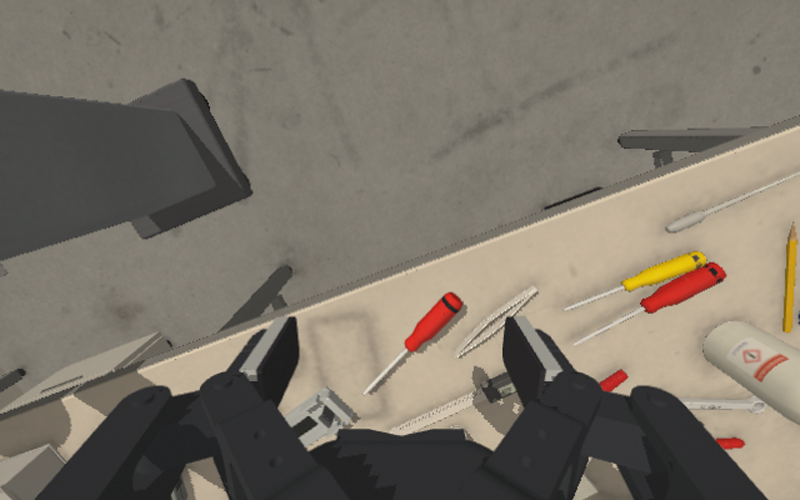

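Refused again, same picture. Testing the row format alone before looking again.

```bash
python3 -m jog '[{"dx":-27.8,"dy":-20.1,"dz":0,"ax":0,"ay":0,"az":0}]'; echo; python3 -m jog '[{"dx":-27.8,"dy":-20.1}]' -; echo; python3 -m jog --help | head; python3 -c "from workcell import bot;print(bot.read_state()['time'])"
```

```text
time: 0.38
tool_pos: [0.2658, 0.601, 0.4043]
tcp_rot: [-0.585, -3.084, -0.004]
wrist_force: [0.5, -0.0, -0.0]
width: 1.001
grip_force: 0.0


0.3833invalid input
invalid input: not JSON, or not a number
```

```bash
python3 -m jog '[{"dx":-27.8,"dy":-20.1,"dz":0,"ax":0,"ay":0,"az":0},{"dx":-27.8,"dy":-20.1,"dz":0,"ax":0,"ay":0,"az":0},{"dx":-27.8,"dy":-20.1,"dz":0,"ax":0,"ay":0,"az":0},{"dx":-27.8,"dy":-20.1,"dz":0,"ax":0,"ay":0,"az":0},{"dx":-27.8,"dy":-20.1,"dz":0,"ax":0,"ay":0,"az":0},{"dx":-27.8,"dy":-20.1,"dz":0,"ax":0,"ay":0,"az":0},{"dx":-27.8,"dy":-20.1,"dz":0,"ax":0,"ay":0,"az":0},{"dx":-27.8,"dy":-20.1,"dz":0,"ax":0,"ay":0,"az":0},{"dx":-27.8,"dy":-20.1,"dz":0,"ax":0,"ay":0,"az":0},{"dx":-27.8,"dy":-20.1,"dz":0,"ax":0,"ay":0,"az":0},{"dx":-27.8,"dy":-20.1,"dz":0,"ax":0,"ay":0,"az":0},{"dx":0,"dy":0,"dz":0,"ax":0,"ay":0,"az":0},{"dx":0,"dy":0,"dz":0,"ax":0,"ay":0,"az":0}]'
python3 - <<'E'
from h import *
snap('wrist','w3'); print(abs(bot.read_state()['joint_vel']).max())
im=cv2.imread('pics/w3.png'); cv2.imwrite('pics/w3b.png',cv2.resize(im,(800,500),interpolation=cv2.INTER_CUBIC))
E
```

```text
time: 1.47
tool_pos: [0.4712, 0.2782, 0.4048]
tcp_rot: [-0.597, -3.084, -0.0]
wrist_force: [-0.4, -1.2, 0.2]
width: 0.998
grip_force: 0.0
0.03599265476775445
```

View pics/w3b.png

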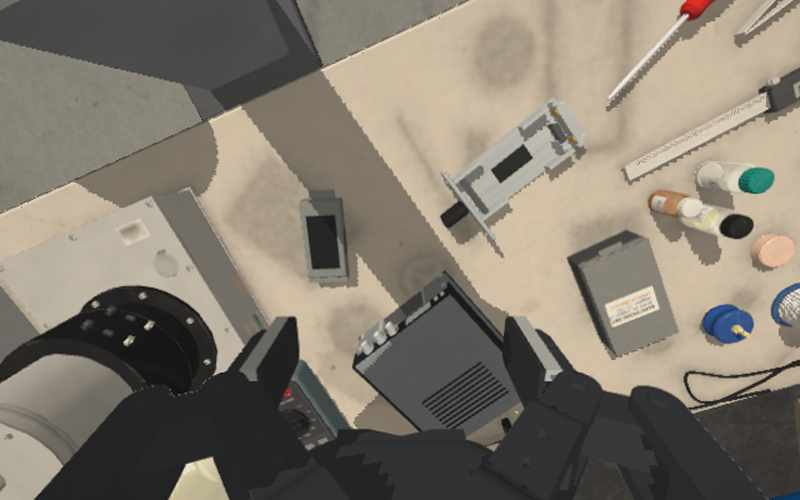

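Wrist view: pack around (325,237) with its narrow toe at the top end (toward the robot) and its step at (330,278); tray seat ≈(512,163), clip/end wall top right (565,130), fin (455,215); digitiser front roof edge (355,353)–(445,275). Enlarging pack and tray to read corners.

Run:
```python
from h import *
im=cv2.imread('pics/w3.png'); o=np.zeros((560,800,3),np.uint8)
z=lambda a,k:cv2.resize(a,None,fx=k,fy=k,interpolation=cv2.INTER_CUBIC)
o[:475,:275]=z(im[145:240,232:287],5); o[:560,280:800]=z(im[70:210,345:475],4)
cv2.imwrite('pics/comp.png',o)
```

```text
(no output)
```

View pics/comp.png

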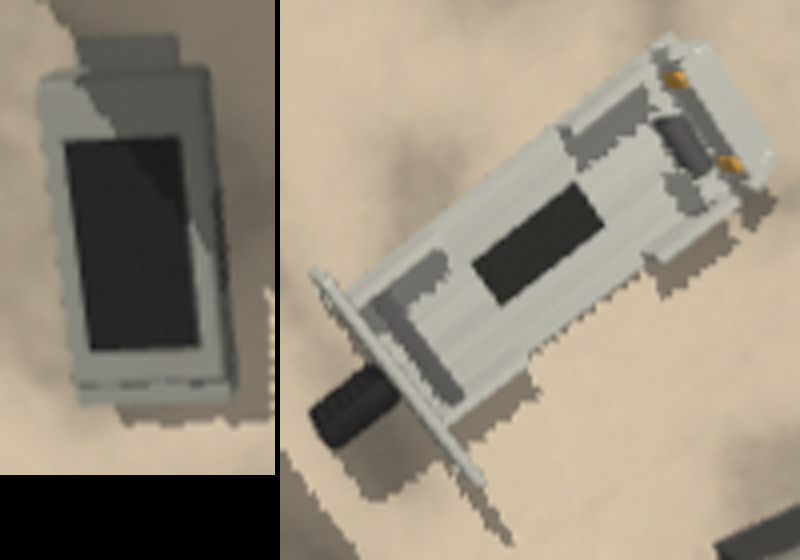

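Comp reading: toe corners (78,36),(178,38), body corner (42,74), step edge (77,382); tray plate top ends (315,271),(481,482), fin end (312,412),(333,448), rail break corners (558,128),(645,256). Fitting poses.

```bash
cat > fit.py <<'E'
from h import *
from scipy.optimize import least_squares
def fit(obs,p0):
    # obs: list of (cam,[(X mm, uv)])
    def f(p):
        R=Ro.from_euler('z',p[2]).as_matrix(); r=[]
        for c,l,w in obs:
            X=np.array([a for a,_ in l])/1000@R.T+[p[0],p[1],0]
            r.append((w*(proj(c,X)-np.array([b for _,b in l]))).ravel())
        return np.concatenate(r)
    s=least_squares(f,p0,loss='soft_l1'); print(np.round(s.x[:2],4),np.degrees(s.x[2]).round(2),'res',np.round(f(s.x),1)); return s.x
E
cat > fit1.py <<'E'
from fit import *
w=load('w3');t=load('top0')
A=lambda u,v:(232+u/5,145+v/5); B=lambda u,v:(345+(u-280)/4,70+v/4); T=lambda u,v:(205+u/4,120+v/4)
print('pack');fit([(w,[((-45,-21,20),A(42,74)),((38,-21,20),A(77,382)),((45,-21,16),A(80,402)),((-53,-13,6),A(78,36)),((-53,13,6),A(178,38)),((45,21,8),A(233,392))],1)],[.471,.19,-.26])
print('tray');fit([(w,[((-60,40,42),B(315,271)),((-60,-40,42),B(481,482)),((-90,5,36),B(312,412)),((-90,-5,36),B(333,448)),((24,27,16),B(558,128)),((24,-27,16),B(645,256)),((0,0,3),B(539,243.5))],1)],[.4645,.403,1.82])
print('dig');fit([(w,[((-75,-65,60),(284,282)),((-75,65,60),(356,220))],1),(t,[((75,65,60),T(265,90)),((75,-65,60),T(460,28)),((-75,-65,60),T(532,252)),((-75,65,60),T(340,318))],1)],[.638,.26,.33])
s=bot.read_state();print(s['tool_pos'],Ro.from_rotvec(s['tcp_rot']).as_matrix().round(3))
E
python3 fit1.py
```

```text
pack
[0.468  0.1934] -20.64 res [-0.7  0.8 -0.9  0.3 -0.2 -0.   0.5  0.2  0.6 -0.6  0.6 -0.9]
tray
[0.4637 0.4013] 107.62 res [ 1.3  0.6 -0.4 -0.6 -0.7  3.3 -1.   0.4  0.8 -3.1  3.4  0.7 -1.7 -1.5]
dig
[0.6345 0.2609] 19.21 res [-4.5  6.6  1.5  7.9 -0.6  1.9 -0.4  1.9  0.3  1.2 -1.5  0.7]
[0.47058556 0.27922447 0.40474039] [[-0.928  0.372 -0.   ]
 [ 0.372  0.928  0.001]
 [ 0.     0.    -1.   ]]
```

```bash
cat > fit2.py <<'E'
from fit import *
w=load('w3');t=load('top0');sc=load('scene0')
B=lambda u,v:(345+(u-280)/4,70+v/4); T=lambda u,v:(205+u/4,120+v/4);S=lambda u,v:(190+u/4,120+v/4)
print('tray');fit([(w,[((-60,40,42),B(315,271)),((-60,-40,42),B(481,482)),((-90,0,36),B(322,430)),((24,24.5,16),B(558,128)),((24,-24.5,16),B(645,256)),((0,0,3),B(539,243.5))],1)],[.4645,.403,1.82])
tt=[((75,65,60),T(265,90)),((75,-65,60),T(460,28)),((-75,-65,60),T(532,252)),((-75,65,60),T(340,318))]
ss=[((75,65,60),S(410,60)),((75,-65,60),S(602,70)),((-75,-65,60),S(590,238)),((-75,65,60),S(380,232)),((-75,-65,0),S(585,295)),((-75,65,0),S(388,285))]
p=fit([(t,tt,1)],[.638,.26,.33]);p=fit([(sc,ss,1)],p);p=fit([(t,tt,1),(sc,ss,1)],p)
R=Ro.from_euler('z',p[2]).as_matrix()
for X in[(-75,-65,60),(-75,65,60),(-75,-65,0),(-75,65,0)]: print(X,proj(w,np.array(X)/1000@R.T+[p[0],p[1],0])/.8)
E
python3 fit2.py
```

```text
tray
[0.4643 0.4006] 107.22 res [ 0.8  0.9 -1.2 -0.1 -1.4  2.1  1.8 -0.7  1.9 -0.1 -2.1 -0.9]
[0.6382 0.2596] 19.36 res [-0.1  0.6  0.1  0.5  0.9 -0.3 -0.9 -0.7]
[0.6417 0.2595] 19.04 res [ 0.2  0.2 -0.4 -0.4 -0.8  0.   0.1 -1.   0.5  0.5  0.3  0.5]
[0.6399 0.2594] 19.3 res [ 0.  -0.1  0.2 -0.2  0.9 -1.  -0.8 -1.4 -0.2  0.7 -0.7  0.  -0.8  0.5
 -0.1 -0.3  0.4  0.9  0.1  1.1]
(-75, -65, 60) [[350.10211967 365.39207245]]
(-75, 65, 60) [[447.08819688 290.18964214]]
(-75, -65, 0) [[356.89426232 334.55753687]]
(-75, 65, 0) [[440.48534038 268.09286638]]
```

```bash
cat > plan.py <<'E'
from h import *
import json
def Rt(yawx,tilt=0):
    # tool pointing down, tool x at world yaw 'yawx' (deg); tilt = turn about tool y (deg)
    x=np.array([np.cos(np.radians(yawx)),np.sin(np.radians(yawx)),0]);z=np.array([0,0,-1.]);y=np.cross(z,x)
    return np.c_[x,y,z]@Ro.from_euler('y',tilt,degrees=True).as_matrix()
def cur():
    s=bot.read_state(); return np.array(s['tool_pos']),Ro.from_rotvec(s['tcp_rot']).as_matrix()
def plan(p,R,n,start=None):
    p0,R0=start or cur(); rel=R0.T@R; d=R0.T@(np.array(p)-p0); w=Ro.from_matrix(rel).as_rotvec()/n
    S=sum(Ro.from_rotvec(w*k).as_matrix() for k in range(n)); q=np.linalg.solve(S,d)*1000; w=np.degrees(w)
    print(n,'x',json.dumps(dict(zip(['dx','dy','dz','ax','ay','az'],[round(float(v),2) for v in [*q,*w]]))),'|d|',np.linalg.norm(q).round(1),'|w|',np.linalg.norm(w).round(2))
    return np.array(p),R
def bod(o,yaw,X): a=np.radians(yaw); return np.array([o[0]+X[0]*np.cos(a)-X[1]*np.sin(a),o[1]+X[0]*np.sin(a)+X[1]*np.cos(a),X[2]])
E
python3 - <<'E'
from plan import *
g=bod((.4643,.4006),107.2,(-.077,0,.179))
a=plan(g+[0,0,.09],Rt(107.2),10); plan(g,Rt(107.2),5,a)
E
```

```text
10 x {"dx": 2.27, "dy": 4.71, "dz": 13.58, "ax": 0.0, "ay": -0.0, "az": 5.1} |d| 14.5 |w| 5.1
5 x {"dx": 0.0, "dy": 0.0, "dz": 18.0, "ax": 0.0, "ay": 0.0, "az": 0.0} |d| 18.0 |w| 0.0
```

```bash
python3 -m jog '[{"dx":2.3,"dy":4.7,"dz":13.6,"ax":0,"ay":0,"az":5.1},{"dx":2.3,"dy":4.7,"dz":13.6,"ax":0,"ay":0,"az":5.1},{"dx":2.3,"dy":4.7,"dz":13.6,"ax":0,"ay":0,"az":5.1},{"dx":2.3,"dy":4.7,"dz":13.6,"ax":0,"ay":0,"az":5.1},{"dx":2.3,"dy":4.7,"dz":13.6,"ax":0,"ay":0,"az":5.1},{"dx":2.3,"dy":4.7,"dz":13.6,"ax":0,"ay":0,"az":5.1},{"dx":2.3,"dy":4.7,"dz":13.6,"ax":0,"ay":0,"az":5.1},{"dx":2.3,"dy":4.7,"dz":13.6,"ax":0,"ay":0,"az":5.1},{"dx":2.3,"dy":4.7,"dz":13.6,"ax":0,"ay":0,"az":5.1},{"dx":2.3,"dy":4.7,"dz":13.6,"ax":0,"ay":0,"az":5.1},{"dx":0,"dy":0,"dz":18,"ax":0,"ay":0,"az":0},{"dx":0,"dy":0,"dz":18,"ax":0,"ay":0,"az":0},{"dx":0,"dy":0,"dz":0,"ax":0,"ay":0,"az":0},{"dx":0,"dy":0,"dz":0,"ax":0,"ay":0,"az":0},{"dx":0,"dy":0,"dz":0,"ax":0,"ay":0,"az":0}]' 0.5 25
python3 - <<'E'
from plan import *
g=bod((.4643,.4006),107.2,(-.077,0,.179))
plan(g,Rt(107.2),3)
c=snap('wrist','w4')
E
```

```text
time: 2.77
tool_pos: [0.4863, 0.3287, 0.2335]
tcp_rot: [1.86, 2.531, 0.001]
wrist_force: [-0.8, 0.1, -0.1]
width: 0.497
grip_force: 0.0
3 x {"dx": -0.62, "dy": 0.08, "dz": 18.15, "ax": 0.01, "ay": -0.01, "az": 0.06} |d| 18.2 |w| 0.06
```

```bash
python3 -m jog '[{"dx":-0.6,"dy":0,"dz":18,"ax":0,"ay":0,"az":0},{"dx":-0.6,"dy":0,"dz":18,"ax":0,"ay":0,"az":0},{"dx":-0.6,"dy":0,"dz":18,"ax":0,"ay":0,"az":0},{"dx":0,"dy":0,"dz":0,"ax":0,"ay":0,"az":0}]' && python3 -m jog '[{"dx":0,"dy":0,"dz":0,"ax":0,"ay":0,"az":0},{"dx":0,"dy":0,"dz":0,"ax":0,"ay":0,"az":0},{"dx":0,"dy":0,"dz":0,"ax":0,"ay":0,"az":0},{"dx":0,"dy":0,"dz":0,"ax":0,"ay":0,"az":0},{"dx":0,"dy":0,"dz":0,"ax":0,"ay":0,"az":0},{"dx":0,"dy":0,"dz":0,"ax":0,"ay":0,"az":0},{"dx":0,"dy":0,"dz":0,"ax":0,"ay":0,"az":0},{"dx":0,"dy":0,"dz":0,"ax":0,"ay":0,"az":0}]' 0 25
```

```text
time: 3.15
tool_pos: [0.4859, 0.3254, 0.1768]
tcp_rot: [-1.861, -2.529, 0.005]
wrist_force: [-0.8, -0.5, 0.8]
width: 0.497
grip_force: 0.0
time: 3.82
tool_pos: [0.4881, 0.3266, 0.1807]
tcp_rot: [1.862, 2.529, 0.005]
wrist_force: [1.2, 0.5, 6.6]
width: 0.112
grip_force: 28.6
```

```bash
python3 - <<'E'
from plan import *
ps=[];
for i in range(3): p,R=cur(); ps.append([*p,np.degrees(np.arctan2(R[1,0],R[0,0]))]); optics.read_camera('top')
ps=np.array(ps);print(ps.round(4)); m=ps.mean(0); o=bod(m[:2],m[3],(.077,0,0)); print('tray',o)
E
python3 -m jog '[{"dx":0,"dy":0,"dz":0,"ax":0,"ay":0,"az":0},{"dx":0,"dy":0,"dz":0,"ax":0,"ay":0,"az":0},{"dx":0,"dy":0,"dz":0,"ax":0,"ay":0,"az":0},{"dx":0,"dy":0,"dz":0,"ax":0,"ay":0,"az":0},{"dx":0,"dy":0,"dz":-25,"ax":0,"ay":0,"az":0},{"dx":0,"dy":0,"dz":-30,"ax":0,"ay":0,"az":0},{"dx":0,"dy":0,"dz":-30,"ax":0,"ay":0,"az":0},{"dx":0,"dy":0,"dz":-25,"ax":0,"ay":0,"az":0}]' 0.5
python3 - <<'E'
from plan import *
snap('wrist','w5')
q=bot.read_state()['q'];print(q)
# pack grip: pack yaw -20.6, tool y along -pack y => tool x yaw = -20.6+180... options
for yx in(-20.6,):
    g=bod((.468,.1934),-20.6,(0,0,.155+.010)); a=plan(g+[0,0,.06],Rt(yx),20); plan(g,Rt(yx),3,a)
E
```

```text
[[  0.4881   0.3266   0.1807 107.2902]
 [  0.4881   0.3266   0.1807 107.2923]
 [  0.4881   0.3266   0.1807 107.2902]]
tray [0.46520676 0.40012075 0.        ]
time: 4.63
tool_pos: [0.487, 0.3259, 0.2901]
tcp_rot: [1.862, 2.53, 0.0]
wrist_force: [1.0, 0.3, -0.3]
width: 0.497
grip_force: 0.0
[ 5.47324917e-01  1.89793238e-01  1.90482683e+00 -3.92660543e-05
  1.03804133e+00  2.45409112e-01]
20 x {"dx": -6.94, "dy": 4.75, "dz": 3.54, "ax": 0.01, "ay": -0.03, "az": 6.39} |d| 9.1 |w| 6.4
3 x {"dx": 0.0, "dy": 0.0, "dz": 20.0, "ax": 0.0, "ay": 0.0, "az": 0.0} |d| 20.0 |w| 0.0
```

```bash
python3 -m jog '[{"dx":-6.9,"dy":4.8,"dz":2.6,"ax":0,"ay":0,"az":6.39},{"dx":-6.9,"dy":4.8,"dz":2.6,"ax":0,"ay":0,"az":6.39},{"dx":-6.9,"dy":4.8,"dz":2.6,"ax":0,"ay":0,"az":6.39},{"dx":-6.9,"dy":4.8,"dz":2.6,"ax":0,"ay":0,"az":6.39},{"dx":-6.9,"dy":4.8,"dz":2.6,"ax":0,"ay":0,"az":6.39},{"dx":-6.9,"dy":4.8,"dz":2.6,"ax":0,"ay":0,"az":6.39},{"dx":-6.9,"dy":4.8,"dz":2.6,"ax":0,"ay":0,"az":6.39},{"dx":-6.9,"dy":4.8,"dz":2.6,"ax":0,"ay":0,"az":6.39},{"dx":-6.9,"dy":4.8,"dz":2.6,"ax":0,"ay":0,"az":6.39},{"dx":-6.9,"dy":4.8,"dz":2.6,"ax":0,"ay":0,"az":6.39},{"dx":-6.9,"dy":4.8,"dz":2.6,"ax":0,"ay":0,"az":6.39},{"dx":-6.9,"dy":4.8,"dz":2.6,"ax":0,"ay":0,"az":6.39},{"dx":-6.9,"dy":4.8,"dz":2.6,"ax":0,"ay":0,"az":6.39},{"dx":-6.9,"dy":4.8,"dz":2.6,"ax":0,"ay":0,"az":6.39},{"dx":-6.9,"dy":4.8,"dz":2.6,"ax":0,"ay":0,"az":6.39},{"dx":-6.9,"dy":4.8,"dz":2.6,"ax":0,"ay":0,"az":6.39},{"dx":-6.9,"dy":4.8,"dz":2.6,"ax":0,"ay":0,"az":6.39},{"dx":-6.9,"dy":4.8,"dz":2.6,"ax":0,"ay":0,"az":6.39},{"dx":-6.9,"dy":4.8,"dz":2.6,"ax":0,"ay":0,"az":6.39},{"dx":-6.9,"dy":4.8,"dz":2.6,"ax":0,"ay":0,"az":6.39}]' 0.75
python3 -m jog '[{"dx":0,"dy":0,"dz":0,"ax":0,"ay":0,"az":0},{"dx":0,"dy":0,"dz":0,"ax":0,"ay":0,"az":0}]'
python3 - <<'E'
from plan import *
snap('wrist','w6');s=bot.read_state();print(s['q'][5],s['tool_pos'])
plan(bod((.468,.1934),-20.6,(0,0,.178)),Rt(-20.6),4)
E
```

```text
time: 6.35
tool_pos: [0.4663, 0.1916, 0.2361]
tcp_rot: [3.089, -0.568, -0.001]
wrist_force: [0.1, 0.4, 0.5]
width: 0.752
grip_force: 0.0
time: 6.52
tool_pos: [0.4664, 0.1918, 0.2362]
tcp_rot: [3.092, -0.554, -0.001]
wrist_force: [0.2, 0.6, 0.2]
width: 0.75
grip_force: 0.0
2.266520886638086 [0.46695661 0.19209716 0.23659018]
4 x {"dx": 0.13, "dy": -0.4, "dz": 14.65, "ax": -0.0, "ay": -0.0, "az": 0.07} |d| 14.7 |w| 0.07
```

```bash
python3 -m jog '[{"dx":0.1,"dy":-0.4,"dz":14.6,"ax":0,"ay":0,"az":0},{"dx":0.1,"dy":-0.4,"dz":14.6,"ax":0,"ay":0,"az":0},{"dx":0.1,"dy":-0.4,"dz":14.6,"ax":0,"ay":0,"az":0},{"dx":0.1,"dy":-0.4,"dz":14.6,"ax":0,"ay":0,"az":0},{"dx":0,"dy":0,"dz":0,"ax":0,"ay":0,"az":0}]' && python3 -m jog '[{"dx":0,"dy":0,"dz":0,"ax":0,"ay":0,"az":0},{"dx":0,"dy":0,"dz":0,"ax":0,"ay":0,"az":0},{"dx":0,"dy":0,"dz":0,"ax":0,"ay":0,"az":0},{"dx":0,"dy":0,"dz":0,"ax":0,"ay":0,"az":0},{"dx":0,"dy":0,"dz":0,"ax":0,"ay":0,"az":0},{"dx":0,"dy":0,"dz":0,"ax":0,"ay":0,"az":0}]' 0.3 40
```

```text
time: 6.98
tool_pos: [0.4669, 0.1932, 0.1758]
tcp_rot: [3.09, -0.555, -0.006]
wrist_force: [-0.3, -0.7, -0.2]
width: 0.75
grip_force: 0.0
time: 7.48
tool_pos: [0.4683, 0.1936, 0.1792]
tcp_rot: [-3.091, 0.558, -0.003]
wrist_force: [0.8, -0.4, 1.4]
width: 0.478
grip_force: 42.6
```

Pack gripped (opening 0.478 ≈ 41 mm). Next: lift and carry with 20° tilt to above the tray.

```bash
cat > ins.py <<'E'
from plan import *
TR=((.4652,.4001),107.29); H=.1792
def tcp(xt,zt,th,e=0):
    t=np.radians(th);c,s=np.cos(t),np.sin(t)
    return bod(TR[0],TR[1],((xt+53*c)/1000-H*s+e*c,0,(zt+53*s)/1000+H*c)),Rt(TR[1],th)
def where():
    p,R=cur(); th=np.degrees(np.arcsin(R[2,0])); a=np.radians(TR[1]); d=p[:2]-TR[0]
    x=d@[np.cos(a),np.sin(a)];y=d@[-np.sin(a),np.cos(a)]; t=np.radians(th)
    print('xt',((x+H*np.sin(t))*1000-53*np.cos(t)).round(1),'y',(y*1000).round(1),'zt',((p[2]-H*np.cos(t))*1000-53*np.sin(t)).round(1),'th',th.round(1),'yaw',np.degrees(np.arctan2(R[1,0],R[0,0])).round(2),'F',np.round(bot.read_state()['wrist_force'],1))
E
python3 - <<'E'
from ins import *
p,R=cur(); a=(p+[0,0,.08],R); w1=tcp(-36,60,20); 
plan(w1[0],w1[1],20,a); b=plan(*tcp(-36,6,20),3,w1)
E
```

```text
20 x {"dx": 6.71, "dy": -7.06, "dz": 2.29, "ax": 1.12, "ay": 0.54, "az": -6.31} |d| 10.0 |w| 6.43
3 x {"dx": -6.16, "dy": 0.0, "dz": 16.91, "ax": 0.0, "ay": 0.0, "az": 0.0} |d| 18.0 |w| 0.0
```

```bash
python3 -m jog '[{"dx":0,"dy":0,"dz":-20,"ax":0,"ay":0,"az":0},{"dx":0,"dy":0,"dz":-30,"ax":0,"ay":0,"az":0},{"dx":0,"dy":0,"dz":-30,"ax":0,"ay":0,"az":0}]' && python3 -m jog '[{"dx":6.7,"dy":-7.1,"dz":2.3,"ax":1.12,"ay":0.54,"az":-6.31},{"dx":6.7,"dy":-7.1,"dz":2.3,"ax":1.12,"ay":0.54,"az":-6.31},{"dx":6.7,"dy":-7.1,"dz":2.3,"ax":1.12,"ay":0.54,"az":-6.31},{"dx":6.7,"dy":-7.1,"dz":2.3,"ax":1.12,"ay":0.54,"az":-6.31},{"dx":6.7,"dy":-7.1,"dz":2.3,"ax":1.12,"ay":0.54,"az":-6.31},{"dx":6.7,"dy":-7.1,"dz":2.3,"ax":1.12,"ay":0.54,"az":-6.31},{"dx":6.7,"dy":-7.1,"dz":2.3,"ax":1.12,"ay":0.54,"az":-6.31},{"dx":6.7,"dy":-7.1,"dz":2.3,"ax":1.12,"ay":0.54,"az":-6.31},{"dx":6.7,"dy":-7.1,"dz":2.3,"ax":1.12,"ay":0.54,"az":-6.31},{"dx":6.7,"dy":-7.1,"dz":2.3,"ax":1.12,"ay":0.54,"az":-6.31},{"dx":6.7,"dy":-7.1,"dz":2.3,"ax":1.12,"ay":0.54,"az":-6.31},{"dx":6.7,"dy":-7.1,"dz":2.3,"ax":1.12,"ay":0.54,"az":-6.31},{"dx":6.7,"dy":-7.1,"dz":2.3,"ax":1.12,"ay":0.54,"az":-6.31},{"dx":6.7,"dy":-7.1,"dz":2.3,"ax":1.12,"ay":0.54,"az":-6.31},{"dx":6.7,"dy":-7.1,"dz":2.3,"ax":1.12,"ay":0.54,"az":-6.31},{"dx":6.7,"dy":-7.1,"dz":2.3,"ax":1.12,"ay":0.54,"az":-6.31},{"dx":6.7,"dy":-7.1,"dz":2.3,"ax":1.12,"ay":0.54,"az":-6.31},{"dx":6.7,"dy":-7.1,"dz":2.3,"ax":1.12,"ay":0.54,"az":-6.31},{"dx":6.7,"dy":-7.1,"dz":2.3,"ax":1.12,"ay":0.54,"az":-6.31},{"dx":6.7,"dy":-7.1,"dz":2.3,"ax":1.12,"ay":0.54,"az":-6.31}]' && python3 -m jog '[{"dx":0,"dy":0,"dz":0,"ax":0,"ay":0,"az":0},{"dx":0,"dy":0,"dz":0,"ax":0,"ay":0,"az":0},{"dx":0,"dy":0,"dz":0,"ax":0,"ay":0,"az":0}]'
python3 - <<'E'
from ins import *
where(); w=tcp(-36,6,20); plan(*w,5); plan(*tcp(-36,60,20),1); snap('wrist','w7')
E
```

```text
time: 7.73
tool_pos: [0.4666, 0.1929, 0.2577]
tcp_rot: [3.089, -0.559, -0.006]
wrist_force: [1.5, -0.4, -2.6]
width: 0.48
grip_force: 42.1
time: 9.4
tool_pos: [0.4776, 0.3551, 0.245]
tcp_rot: [-1.679, -2.294, -0.295]
wrist_force: [-1.2, -0.4, -2.6]
width: 0.478
grip_force: 42.1
time: 9.65
tool_pos: [0.4783, 0.3546, 0.2453]
tcp_rot: [-1.689, -2.288, -0.295]
wrist_force: [-0.4, -0.2, -1.4]
width: 0.476
grip_force: 42.1
xt -35.7 y 1.0 zt 58.8 th 20.0 yaw 107.09 F [-0.4 -0.2 -1.4]
5 x {"dx": -3.64, "dy": 0.21, "dz": 9.9, "ax": -0.02, "ay": -0.0, "az": -0.04} |d| 10.6 |w| 0.04
1 x {"dx": 0.26, "dy": 0.96, "dz": -1.23, "ax": -0.09, "ay": -0.02, "az": -0.19} |d| 1.6 |w| 0.21
```

```bash
python3 -m jog '[{"dx":-3.6,"dy":0.2,"dz":9.9,"ax":0,"ay":0,"az":0},{"dx":-3.6,"dy":0.2,"dz":9.9,"ax":0,"ay":0,"az":0},{"dx":-3.6,"dy":0.2,"dz":9.9,"ax":0,"ay":0,"az":0},{"dx":-3.6,"dy":0.2,"dz":9.9,"ax":0,"ay":0,"az":0},{"dx":-3.6,"dy":0.2,"dz":9.9,"ax":0,"ay":0,"az":0},{"dx":0,"dy":0,"dz":0,"ax":0,"ay":0,"az":0},{"dx":0,"dy":0,"dz":0,"ax":0,"ay":0,"az":0}]'
python3 - <<'E'
from ins import *
for i in range(4): where(); optics.read_camera('top')
plan(*tcp(-49.5,4.5,20),5)
E
```

```text
time: 10.28
tool_pos: [0.4787, 0.3551, 0.1915]
tcp_rot: [-1.686, -2.289, -0.293]
wrist_force: [-0.2, 0.1, -2.9]
width: 0.474
grip_force: 42.1
xt -35.4 y 0.5 zt 5.0 th 20.0 yaw 107.18 F [-0.2  0.1 -2.9]
xt -35.3 y 0.3 zt 5.7 th 20.1 yaw 107.21 F [ 0.2  0.5 -2.2]
xt -35.2 y 0.2 zt 6.2 th 20.1 yaw 107.23 F [ 0.3 -1.3 -2.5]
xt -35.1 y 0.1 zt 6.5 th 20.1 yaw 107.25 F [ 0.  -0.3 -1.7]
5 x {"dx": -2.81, "dy": 0.0, "dz": -0.56, "ax": -0.02, "ay": -0.02, "az": -0.01} |d| 2.9 |w| 0.03
```

```bash
python3 -m jog '[{"dx":-2.8,"dy":0,"dz":-0.56,"ax":0,"ay":0,"az":0},{"dx":-2.8,"dy":0,"dz":-0.56,"ax":0,"ay":0,"az":0},{"dx":-2.8,"dy":0,"dz":-0.56,"ax":0,"ay":0,"az":0},{"dx":-2.8,"dy":0,"dz":-0.56,"ax":0,"ay":0,"az":0},{"dx":-2.8,"dy":0,"dz":-0.56,"ax":0,"ay":0,"az":0},{"dx":0,"dy":0,"dz":0,"ax":0,"ay":0,"az":0},{"dx":0,"dy":0,"dz":0,"ax":0,"ay":0,"az":0},{"dx":0,"dy":0,"dz":0,"ax":0,"ay":0,"az":0}]'
python3 - <<'E'
from ins import *
for i in range(2): where(); optics.read_camera('top')
c=snap('scene','s2');snap('wrist','w8')
im=c['img'][...,::-1]; p=proj(c,[.465,.40,.03])[0].astype(int); print(p)
w=load('w8')['img'][...,::-1]
a=cv2.resize(im[p[1]-50:p[1]+50,p[0]-60:p[0]+65],None,fx=4,fy=4,interpolation=cv2.INTER_CUBIC)
b=cv2.resize(w,(500,312)); o=np.zeros((600,800,3),np.uint8);o[:400,:500]=a; o[400:600,0:320]=cv2.resize(w,(320,200)); b=cv2.resize(w[130:330,220:420],(300,300));o[:300,500:]=b
t=snap('top','t2'); q=proj(t,[.465,.40,.03])[0].astype(int); o[300:600,500:]=cv2.resize(t['img'][q[1]-30:q[1]+30,q[0]-30:q[0]+30,::-1],(300,300),interpolation=cv2.INTER_CUBIC)
cv2.imwrite('pics/comp2.png',o)
plan(*tcp(-50.5,4,20),2);plan(*tcp(-52.5,3.5,6),5)
E
```

```text
time: 11.15
tool_pos: [0.4832, 0.3416, 0.1905]
tcp_rot: [-1.686, -2.29, -0.295]
wrist_force: [-1.1, -0.1, -2.4]
width: 0.477
grip_force: 42.0
xt -49.6 y 0.2 zt 4.0 th 20.0 yaw 107.24 F [-1.1 -0.1 -2.4]
xt -49.5 y 0.2 zt 4.1 th 20.0 yaw 107.24 F [-0.2  0.2 -2.6]
[234 196]
2 x {"dx": -0.48, "dy": 0.08, "dz": -0.11, "ax": -0.06, "ay": -0.03, "az": -0.02} |d| 0.5 |w| 0.07
5 x {"dx": 8.08, "dy": 0.03, "dz": 2.78, "ax": -0.02, "ay": -2.81, "az": -0.0} |d| 8.5 |w| 2.81
```

Run:
```python
from ins import *
a=plan(*tcp(-51,3.5,13),4); 
# after release: back out along tool -z 45 mm, then go vertical above press point
R=a[1]; b=(a[0]-R[:,2]*.05,R); print('press top z expected',3+20)
pz=lambda x,z:(bod(TR[0],TR[1],(x/1000,0,z/1000+.173)),Rt(TR[1]))
plan(*pz(29,55),4,b)
```

```text
4 x {"dx": 5.05, "dy": 0.04, "dz": 1.74, "ax": -0.03, "ay": -1.76, "az": -0.01} |d| 5.3 |w| 1.77
press top z expected 23
4 x {"dx": 19.44, "dy": 0.0, "dz": 5.49, "ax": -0.0, "ay": -3.25, "az": 0.0} |d| 20.2 |w| 3.25
```

```bash
python3 -m jog '[{"dx":5.05,"dy":0,"dz":1.74,"ax":0,"ay":-1.76,"az":0},{"dx":5.05,"dy":0,"dz":1.74,"ax":0,"ay":-1.76,"az":0},{"dx":5.05,"dy":0,"dz":1.74,"ax":0,"ay":-1.76,"az":0},{"dx":5.05,"dy":0,"dz":1.74,"ax":0,"ay":-1.76,"az":0},{"dx":0,"dy":0,"dz":0,"ax":0,"ay":0,"az":0},{"dx":0,"dy":0,"dz":0,"ax":0,"ay":0,"az":0}]'; python3 -c "
from ins import *
where()"
```

```text
time: 11.9
tool_pos: [0.4767, 0.3626, 0.1902]
tcp_rot: [-1.748, -2.377, -0.198]
wrist_force: [-0.4, -0.7, -1.1]
width: 0.474
grip_force: 42.1
xt -50.3 y 0.1 zt 3.7 th 13.1 yaw 107.33 F [-0.4 -0.7 -1.1]
```

Run:
```python
from ins import *
plan(*tcp(-52,3.4,7),4,tcp(-50.5,3.6,13.1))
```

```text
4 x {"dx": 4.37, "dy": 0.0, "dz": 1.45, "ax": -0.0, "ay": -1.52, "az": 0.0} |d| 4.6 |w| 1.52
```

```bash
python3 -m jog '[{"dx":4.37,"dy":0,"dz":1.45,"ax":0,"ay":-1.52,"az":0},{"dx":4.37,"dy":0,"dz":1.45,"ax":0,"ay":-1.52,"az":0},{"dx":4.37,"dy":0,"dz":1.45,"ax":0,"ay":-1.52,"az":0},{"dx":4.37,"dy":0,"dz":1.45,"ax":0,"ay":-1.52,"az":0},{"dx":0,"dy":0,"dz":0,"ax":0,"ay":0,"az":0},{"dx":0,"dy":0,"dz":0,"ax":0,"ay":0,"az":0}]'; python3 -c "
from ins import *
where();print(bot.read_state()['torque']);plan(*tcp(-53,3.2,0),4,tcp(-52,3.4,7))"
```

```text
time: 12.4
tool_pos: [0.4716, 0.3796, 0.1879]
tcp_rot: [-1.802, -2.448, -0.108]
wrist_force: [-0.7, 0.4, -0.3]
width: 0.478
grip_force: 42.3
xt -52.2 y -0.0 zt 3.6 th 7.0 yaw 107.28 F [-0.7  0.4 -0.3]
[-0.03171961  0.04406239 -0.12137918]
4 x {"dx": 5.19, "dy": -0.0, "dz": 1.73, "ax": -0.0, "ay": -1.75, "az": -0.0} |d| 5.5 |w| 1.75
```

```bash
python3 -m jog '[{"dx":5.19,"dy":0,"dz":1.73,"ax":0,"ay":-1.75,"az":0},{"dx":5.19,"dy":0,"dz":1.73,"ax":0,"ay":-1.75,"az":0},{"dx":5.19,"dy":0,"dz":1.73,"ax":0,"ay":-1.75,"az":0},{"dx":5.19,"dy":0,"dz":1.73,"ax":0,"ay":-1.75,"az":0},{"dx":0,"dy":0,"dz":0,"ax":0,"ay":0,"az":0},{"dx":0,"dy":0,"dz":0,"ax":0,"ay":0,"az":0},{"dx":0,"dy":0,"dz":0,"ax":0,"ay":0,"az":0}]'; python3 -c "
from ins import *
where();print(bot.read_state()['torque'])"
```

```text
time: 12.98
tool_pos: [0.4653, 0.3995, 0.1823]
tcp_rot: [-1.862, -2.528, 0.003]
wrist_force: [0.3, 0.7, -0.8]
width: 0.48
grip_force: 42.2
xt -53.5 y 0.1 zt 3.0 th 0.0 yaw 107.26 F [ 0.3  0.7 -0.8]
[ 0.14755226  0.03327821 -0.02397745]
```

```bash
python3 -m jog '[{"dx":0,"dy":0,"dz":0,"ax":0,"ay":0,"az":0},{"dx":0,"dy":0,"dz":0,"ax":0,"ay":0,"az":0},{"dx":0,"dy":0,"dz":0,"ax":0,"ay":0,"az":0},{"dx":0,"dy":0,"dz":-15,"ax":0,"ay":0,"az":0},{"dx":0,"dy":0,"dz":-20,"ax":0,"ay":0,"az":0},{"dx":0,"dy":0,"dz":-15,"ax":0,"ay":0,"az":0}]' 0.62 && python3 -m jog '[{"dx":8,"dy":0,"dz":0,"ax":0,"ay":0,"az":0},{"dx":8,"dy":0,"dz":0,"ax":0,"ay":0,"az":0},{"dx":8,"dy":0,"dz":0,"ax":0,"ay":0,"az":0},{"dx":7,"dy":0,"dz":0,"ax":0,"ay":0,"az":0},{"dx":0,"dy":0,"dz":0,"ax":0,"ay":0,"az":0},{"dx":0,"dy":0,"dz":0,"ax":0,"ay":0,"az":0},{"dx":0,"dy":0,"dz":0,"ax":0,"ay":0,"az":0},{"dx":0,"dy":0,"dz":0,"ax":0,"ay":0,"az":0}]' 0
python3 - <<'E'
from ins import *
p,R=cur();print('tip z',(p[2]-.173)*1000); d=p[:2]-TR[0];a=np.radians(TR[1]);print(d@[np.cos(a),np.sin(a)],d@[-np.sin(a),np.cos(a)])
c=snap('scene','s3');t=snap('top','t3');w=snap('wrist','w9')
E
```

```text
time: 13.48
tool_pos: [0.4653, 0.3998, 0.2332]
tcp_rot: [-1.862, -2.529, 0.004]
wrist_force: [0.7, -0.1, -0.0]
width: 0.614
grip_force: 0.0
time: 14.15
tool_pos: [0.4558, 0.4293, 0.2316]
tcp_rot: [-1.862, -2.53, 0.006]
wrist_force: [-0.0, -0.2, 0.2]
width: -0.003
grip_force: 0.0
tip z 58.6110086772475
0.030666872548264577 0.00030589396757189566
```

```bash
python3 -m jog '[{"dx":0,"dy":0,"dz":12,"ax":0,"ay":0,"az":0},{"dx":0,"dy":0,"dz":10,"ax":0,"ay":0,"az":0},{"dx":0,"dy":0,"dz":4,"ax":0,"ay":0,"az":0},{"dx":0,"dy":0,"dz":2,"ax":0,"ay":0,"az":0},{"dx":0,"dy":0,"dz":0,"ax":0,"ay":0,"az":0}]'; python3 -m jog '[{"dx":0,"dy":0,"dz":2,"ax":0,"ay":0,"az":0},{"dx":0,"dy":0,"dz":2,"ax":0,"ay":0,"az":0},{"dx":0,"dy":0,"dz":0,"ax":0,"ay":0,"az":0}]'; python3 -m jog '[{"dx":0,"dy":0,"dz":1,"ax":0,"ay":0,"az":0},{"dx":0,"dy":0,"dz":1,"ax":0,"ay":0,"az":0},{"dx":0,"dy":0,"dz":0,"ax":0,"ay":0,"az":0}]' | grep -E "pos|force"
```

```text
time: 14.72
tool_pos: [0.4555, 0.429, 0.2027]
tcp_rot: [-1.862, -2.529, 0.008]
wrist_force: [-0.4, 0.7, -1.0]
width: -0.002
grip_force: 0.0
time: 14.97
tool_pos: [0.4559, 0.4295, 0.2001]
tcp_rot: [-1.862, -2.53, 0.004]
wrist_force: [0.1, 0.3, -0.1]
width: 0.001
grip_force: 0.0
tool_pos: [0.4559, 0.4295, 0.1983]
wrist_force: [0.2, -0.1, 0.1]
grip_force: 0.0
```

```bash
for i in 1 2 3; do python3 -m jog '[{"dx":0,"dy":0,"dz":1,"ax":0,"ay":0,"az":0},{"dx":0,"dy":0,"dz":0.5,"ax":0,"ay":0,"az":0},{"dx":0,"dy":0,"dz":0,"ax":0,"ay":0,"az":0}]' | grep -E "pos|wrist" | tr '\n' ' '; done
```

```text
tool_pos: [0.4558, 0.4294, 0.1966] wrist_force: [0.4, -0.2, 0.0] tool_pos: [0.456, 0.4295, 0.1965] wrist_force: [-1.8, -1.9, 6.9] tool_pos: [0.456, 0.4296, 0.1964] wrist_force: [-5.5, -3.6, 15.6]
```

```bash
python3 -m jog '[{"dx":0,"dy":0,"dz":0.7,"ax":0,"ay":0,"az":0},{"dx":0,"dy":0,"dz":0,"ax":0,"ay":0,"az":0}]' | grep -E "pos|wrist"
python3 - <<'E'
from ins import *
p,R=cur(); u=p+[0,0,.11]
g=bod(TR[0],TR[1],(-.077,0,.180))
plan(g+[0,0,.11],Rt(TR[1]),6,(p+[0,0,.06],R))
E
```

```text
tool_pos: [0.4561, 0.4296, 0.1964]
wrist_force: [-6.4, -5.5, 18.3]
6 x {"dx": -17.99, "dy": -0.02, "dz": -5.59, "ax": -0.02, "ay": 0.01, "az": 0.0} |d| 18.8 |w| 0.03
```

```bash
python3 -m jog '[{"dx":0,"dy":0,"dz":-20,"ax":0,"ay":0,"az":0},{"dx":0,"dy":0,"dz":-20,"ax":0,"ay":0,"az":0},{"dx":0,"dy":0,"dz":-20,"ax":0,"ay":0,"az":0},{"dx":-18,"dy":0,"dz":-5.5,"ax":0,"ay":0,"az":0},{"dx":-18,"dy":0,"dz":-5.5,"ax":0,"ay":0,"az":0},{"dx":-18,"dy":0,"dz":-5.5,"ax":0,"ay":0,"az":0},{"dx":-18,"dy":0,"dz":-5.5,"ax":0,"ay":0,"az":0},{"dx":-18,"dy":0,"dz":-5.5,"ax":0,"ay":0,"az":0},{"dx":-18,"dy":0,"dz":-5.5,"ax":0,"ay":0,"az":0},{"dx":0,"dy":0,"dz":0,"ax":0,"ay":0,"az":0},{"dx":0,"dy":0,"dz":0,"ax":0,"ay":0,"az":0}]' 0.5
python3 - <<'E'
from ins import *
c=snap('wrist','w10'); pts=[bod(TR[0],TR[1],np.array(x)/1000) for x in[(0,0,3),(45.5,0,26),(-49,0,15.5),(68,0,16),(-60,40,42),(-60,-40,42)]]
print(proj(c,pts)); plan(bod(TR[0],TR[1],(-.077,0,.180)),Rt(TR[1]),5)
im=cv2.imread('pics/w10.png'); cv2.imwrite('pics/w10b.png',cv2.resize(im[0:260,120:520],(800,520),interpolation=cv2.INTER_CUBIC))
E
```

```text
time: 17.05
tool_pos: [0.4886, 0.3259, 0.2866]
tcp_rot: [-1.864, -2.528, 0.002]
wrist_force: [0.1, -0.6, -0.5]
width: 0.5
grip_force: 0.0
[[320.16421581 108.97276467]
 [319.96719583  42.82998754]
 [320.24891246 168.68420391]
 [319.9356386   10.99327769]
 [269.41758071 189.40000122]
 [371.04578869 189.26293461]]
5 x {"dx": 0.04, "dy": 0.0, "dz": 21.25, "ax": -0.02, "ay": 0.0, "az": -0.01} |d| 21.2 |w| 0.03
```

View pics/w10b.png

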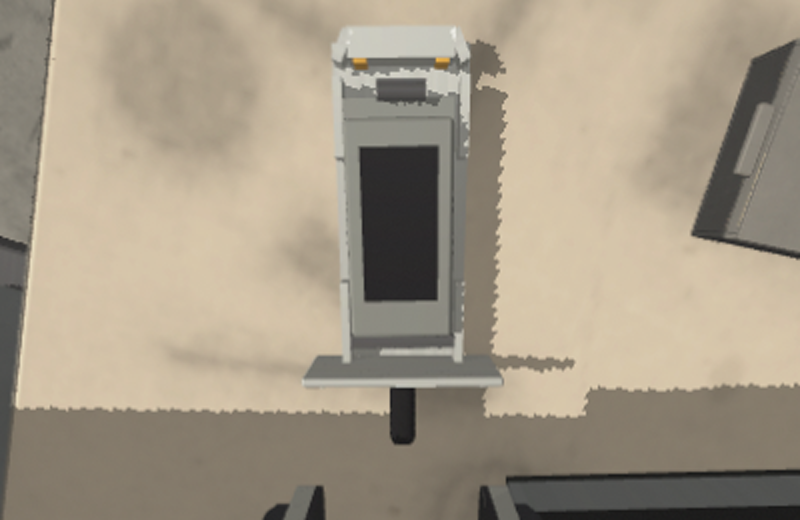

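Picture: pack flat in the tray, clip lip (400,88) over the step, toe under the bar at (405,350); snapped. Digitiser's front corner shows at (508,478). Checking the digitiser fit against it and planning the fin grip and the drag.

```bash
cat > bay.py <<'E'
from plan import *
DG=((.640,.2594),19.3)
def tp(s,y=0,z=.180,dyaw=0): # tool pose with tray origin at digitiser x=s (mm)
    o=bod(DG[0],DG[1],(s/1000,y/1000,0)); return bod(o[:2],DG[1]+dyaw,(-.077,0,z)),Rt(DG[1]+dyaw)
def where():
    p,R=cur(); yw=np.degrees(np.arctan2(R[1,0],R[0,0])); o=bod(p[:2],yw,(.077,0,0)); a=np.radians(DG[1]); d=(o[:2]-DG[0])*1000
    s=bot.read_state(); f=s['wrist_force']
    print('s',(d@[np.cos(a),np.sin(a)]).round(1),'y',(d@[-np.sin(a),np.cos(a)]).round(1),'z',p[2].round(4),'dyaw',(yw-DG[1]).round(2),'Fx',(f[0]*np.cos(a)+f[1]*np.sin(a)).round(1),'Fy',(-f[0]*np.sin(a)+f[1]*np.cos(a)).round(1),'Fz',f[2].round(1),'t',s['time'])
E
python3 - <<'E'
from bay import *
c=load('w10'); 
for X in[(-75,65,60),(75,65,60),(-75,65,0)]: 
    u=proj(c,bod(*DG,np.array(X)/1000))[0]; print(X,u,(u-[120,0])*2)
from ins import TR
g=bod(TR[0],TR[1],(-.077,0,.180)); a=(g,Rt(TR[1]))
m=tp(-185); plan(*m,20,a); print(a[0],m[0])
# path of tray origin/corner under screw
E
```

```text
(-75, 65, 60) [380.46567726 272.81277877] [520.93135451 545.62555754]
(75, 65, 60) [573.13366207 267.42647288] [906.26732413 534.85294576]
(-75, 65, 0) [368.39756891 239.45459657] [496.79513783 478.90919313]
20 x {"dx": -9.92, "dy": -1.27, "dz": 0.0, "ax": 0.0, "ay": 0.0, "az": 4.4} |d| 10.0 |w| 4.4
[0.48808503 0.32657942 0.18      ] [0.39272415 0.17280523 0.18      ]
```

```bash
python3 -m jog '[{"dx":0,"dy":0,"dz":21.2,"ax":0,"ay":0,"az":0},{"dx":0,"dy":0,"dz":21.2,"ax":0,"ay":0,"az":0},{"dx":0,"dy":0,"dz":21.2,"ax":0,"ay":0,"az":0},{"dx":0,"dy":0,"dz":21.2,"ax":0,"ay":0,"az":0},{"dx":0,"dy":0,"dz":21.2,"ax":0,"ay":0,"az":0},{"dx":0,"dy":0,"dz":0,"ax":0,"ay":0,"az":0}]' && python3 -m jog '[{"dx":0,"dy":0,"dz":0,"ax":0,"ay":0,"az":0},{"dx":0,"dy":0,"dz":0,"ax":0,"ay":0,"az":0},{"dx":0,"dy":0,"dz":0,"ax":0,"ay":0,"az":0},{"dx":0,"dy":0,"dz":0,"ax":0,"ay":0,"az":0},{"dx":0,"dy":0,"dz":0,"ax":0,"ay":0,"az":0},{"dx":0,"dy":0,"dz":0,"ax":0,"ay":0,"az":0},{"dx":0,"dy":0,"dz":0,"ax":0,"ay":0,"az":0}]' 0 80
python3 - <<'E'
from bay import *
p0,R0=cur(); m=tp(-185,z=p0[2]); plan(*m,20)
w=Ro.from_matrix(R0.T@m[1]).as_rotvec()/20;S=sum(Ro.from_rotvec(w*k).as_matrix() for k in range(20));q=np.linalg.solve(S,R0.T@(m[0]-p0))
p,R=p0,R0;a=np.radians(DG[1]);wd=[]
for k in range(21):
    yw=np.degrees(np.arctan2(R[1,0],R[0,0]))
    for X in [(.145,.027,0),(.145,-.027,0),(.018,.04,0),(.018,-.04,0)]:
        d=(bod(p[:2],yw,X)[:2]-DG[0]);wd.append((k,(d@[np.cos(a),np.sin(a)]*1000).round(),(d@[-np.sin(a),np.cos(a)]*1000).round()))
    p=p+R@q;R=R@Ro.from_rotvec(w).as_matrix()
print([x for x in wd if x[1]>-85])
print(bot.read_state()['q'])
E
```

```text
time: 17.6
tool_pos: [0.4851, 0.3258, 0.175]
tcp_rot: [-1.858, -2.528, 0.017]
wrist_force: [-0.6, -0.5, -1.7]
width: 0.502
grip_force: 0.0
time: 18.18
tool_pos: [0.4885, 0.327, 0.1818]
tcp_rot: [-1.862, -2.53, -0.001]
wrist_force: [-2.4, 1.5, 6.6]
width: 0.103
grip_force: 79.3
20 x {"dx": -9.95, "dy": -1.28, "dz": -0.0, "ax": 0.0, "ay": -0.0, "az": 4.4} |d| 10.0 |w| 4.4
[(0, np.float64(-80.0), np.float64(130.0)), (1, np.float64(-79.0), np.float64(245.0)), (1, np.float64(-80.0), np.float64(117.0)), (2, np.float64(-71.0), np.float64(232.0)), (2, np.float64(-82.0), np.float64(104.0)), (3, np.float64(-64.0), np.float64(218.0)), (3, np.float64(-84.0), np.float64(92.0)), (4, np.float64(-57.0), np.float64(203.0)), (5, np.float64(-52.0), np.float64(188.0)), (6, np.float64(-49.0), np.float64(173.0)), (7, np.float64(-46.0), np.float64(157.0)), (8, np.float64(-45.0), np.float64(141.0)), (9, np.float64(-44.0), np.float64(125.0)), (10, np.float64(-83.0), np.float64(149.0)), (10, np.float64(-45.0), np.float64(110.0)), (11, np.float64(-82.0), np.float64(136.0)), (11, np.float64(-47.0), np.float64(94.0)), (12, np.float64(-82.0), np.float64(123.0)), (12, np.float64(-51.0), np.float64(79.0)), (13, np.float64(-83.0), np.float64(110.0)), (13, np.float64(-55.0), np.float64(63.0)), (14, np.float64(-61.0), np.float64(49.0)), (15, np.float64(-68.0), np.float64(34.0)), (16, np.float64(-76.0), np.float64(21.0))]
[5.47480175e-01 3.32697194e-01 1.97052161e+00 3.28328754e-04
 8.37966456e-01 2.45593338e-01]
```

```bash
cat > chk.py <<'E'
from bay import *
def chk(s,m,n):
    (p,R)=s; w=Ro.from_matrix(R.T@m[1]).as_rotvec()/n;S=sum(Ro.from_rotvec(w*k).as_matrix() for k in range(n));q=np.linalg.solve(S,R.T@(m[0]-p));a=np.radians(DG[1]);b=-999;mx=9
    for k in range(n+1):
        yw=np.degrees(np.arctan2(R[1,0],R[0,0]))
        for X in [(.145,.027,0),(.145,-.027,0),(.018,.04,0),(.018,-.04,0)]:
            g=bod(p[:2],yw,X)[:2];mx=min(mx,g[0]);d=(g-DG[0])*1000;x,y=d@[np.cos(a),np.sin(a)],d@[-np.sin(a),np.cos(a)]
            if abs(y)<75:b=max(b,x)
        p=p+R@q;R=R@Ro.from_rotvec(w).as_matrix()
    print('max front',b,'min world x',mx)
E
python3 - <<'E'
from chk import *
p0,R0=cur()
for w in[(-.06,-.03),(-.08,-.04),(-.08,-.01),(-.1,-.02)]:
    m=(p0+[*w,0],R0); f=tp(-185,z=p0[2]); print(w,np.hypot(*m[0][:2])); chk((p0,R0),m,6);chk(m,f,18); plan(*m,6);plan(*f,16,m)
E
```

```text
(-0.06, -0.03) 0.521402443749382
max front -999 min world x 0.3596588717738538
max front -79.75738715863042 min world x 0.35965887177385386
6 x {"dx": -1.8, "dy": -11.03, "dz": -0.0, "ax": 0.0, "ay": 0.0, "az": 0.0} |d| 11.2 |w| 0.0
16 x {"dx": -8.84, "dy": 1.22, "dz": -0.0, "ax": 0.0, "ay": -0.0, "az": 5.5} |d| 8.9 |w| 5.5
(-0.08, -0.04) 0.49927843244832293
max front -999 min world x 0.3396588717738537
max front -87.31052568959528 min world x 0.33965887177385384
6 x {"dx": -2.4, "dy": -14.71, "dz": -0.01, "ax": 0.0, "ay": 0.0, "az": 0.0} |d| 14.9 |w| 0.0
16 x {"dx": -7.65, "dy": 2.21, "dz": -0.0, "ax": 0.0, "ay": -0.0, "az": 5.5} |d| 8.0 |w| 5.5
(-0.08, -0.01) 0.5171084073876973
max front -999 min world x 0.3396588717738537
max front -81.6032997991009 min world x 0.33965887177385384
6 x {"dx": 2.37, "dy": -13.23, "dz": -0.0, "ax": 0.0, "ay": 0.0, "az": 0.0} |d| 13.4 |w| 0.0
16 x {"dx": -9.55, "dy": 3.05, "dz": -0.0, "ax": 0.0, "ay": -0.0, "az": 5.5} |d| 10.0 |w| 5.5
(-0.1, -0.02) 0.49519647590756105
max front -999 min world x 0.3196588717738539
max front -87.80379508012335 min world x 0.3196588717738538
6 x {"dx": 1.77, "dy": -16.9, "dz": -0.01, "ax": 0.0, "ay": 0.0, "az": 0.0} |d| 17.0 |w| 0.0
16 x {"dx": -8.35, "dy": 4.03, "dz": -0.0, "ax": 0.0, "ay": -0.0, "az": 5.5} |d| 9.3 |w| 5.5
```

```bash
python3 -m jog '[{"dx":-1,"dy":-6,"dz":0,"ax":0,"ay":0,"az":0},{"dx":-1.8,"dy":-11,"dz":0,"ax":0,"ay":0,"az":0},{"dx":-1.8,"dy":-11,"dz":0,"ax":0,"ay":0,"az":0},{"dx":-1.8,"dy":-11,"dz":0,"ax":0,"ay":0,"az":0},{"dx":-1.8,"dy":-11,"dz":0,"ax":0,"ay":0,"az":0},{"dx":-1.8,"dy":-11,"dz":0,"ax":0,"ay":0,"az":0},{"dx":-1.8,"dy":-11,"dz":0,"ax":0,"ay":0,"az":0},{"dx":-1.8,"dy":-11,"dz":0,"ax":0,"ay":0,"az":0},{"dx":-1,"dy":-5,"dz":0,"ax":0,"ay":0,"az":0},{"dx":0,"dy":0,"dz":0,"ax":0,"ay":0,"az":0}]'
python3 - <<'E'
from chk import *
c=cur(); f=tp(-185,z=.181); plan(*f,18);chk(c,f,18)
E
```

```text
time: 19.02
tool_pos: [0.4087, 0.2862, 0.1818]
tcp_rot: [1.863, 2.529, 0.002]
wrist_force: [1.3, 0.2, 7.6]
width: 0.107
grip_force: 79.8
18 x {"dx": -6.75, "dy": 1.97, "dz": 0.04, "ax": 0.0, "ay": -0.0, "az": 4.89} |d| 7.0 |w| 4.89
max front -87.47023472641357 min world x 0.3399522576806831
```

```bash
python3 -m jog '[{"dx":-6.75,"dy":2,"dz":0,"ax":0,"ay":0,"az":4.89},{"dx":-6.75,"dy":2,"dz":0,"ax":0,"ay":0,"az":4.89},{"dx":-6.75,"dy":2,"dz":0,"ax":0,"ay":0,"az":4.89},{"dx":-6.75,"dy":2,"dz":0,"ax":0,"ay":0,"az":4.89},{"dx":-6.75,"dy":2,"dz":0,"ax":0,"ay":0,"az":4.89},{"dx":-6.75,"dy":2,"dz":0,"ax":0,"ay":0,"az":4.89},{"dx":-6.75,"dy":2,"dz":0,"ax":0,"ay":0,"az":4.89},{"dx":-6.75,"dy":2,"dz":0,"ax":0,"ay":0,"az":4.89},{"dx":-6.75,"dy":2,"dz":0,"ax":0,"ay":0,"az":4.89},{"dx":-6.75,"dy":2,"dz":0,"ax":0,"ay":0,"az":4.89},{"dx":-6.75,"dy":2,"dz":0,"ax":0,"ay":0,"az":4.89},{"dx":-6.75,"dy":2,"dz":0,"ax":0,"ay":0,"az":4.89},{"dx":-6.75,"dy":2,"dz":0,"ax":0,"ay":0,"az":4.89},{"dx":-6.75,"dy":2,"dz":0,"ax":0,"ay":0,"az":4.89},{"dx":-6.75,"dy":2,"dz":0,"ax":0,"ay":0,"az":4.89},{"dx":-6.75,"dy":2,"dz":0,"ax":0,"ay":0,"az":4.89},{"dx":-6.75,"dy":2,"dz":0,"ax":0,"ay":0,"az":4.89},{"dx":-6.75,"dy":2,"dz":0,"ax":0,"ay":0,"az":4.89},{"dx":0,"dy":0,"dz":0,"ax":0,"ay":0,"az":0},{"dx":0,"dy":0,"dz":0,"ax":0,"ay":0,"az":0}]'
python3 - <<'E'
from bay import *
where(); c=snap('wrist','w11'); s=snap('scene','s4'); t=snap('top','t4')
for n,c in(('w',c),('s',s),('t',t)): print(n,proj(c,[bod(*DG,np.array(X)/1000) for X in[(-75,0,0),(-75,28.5,36),(-75,-28.5,36),(-75,28.5,0),(-75,-28.5,0),(-117,27,16),(-117,-27,16)]]).round(0).tolist())
E
```

```text
time: 20.68
tool_pos: [0.3936, 0.1725, 0.1817]
tcp_rot: [3.096, 0.525, 0.001]
wrist_force: [1.3, -2.0, 7.0]
width: 0.099
grip_force: 79.7
s -184.2 y -0.7 z 0.1817 dyaw -0.06 Fx 0.6 Fy -2.3 Fz 7.0 t 20.6833
w [[317.0, -185.0], [207.0, -324.0], [424.0, -323.0], [243.0, -186.0], [391.0, -186.0], [246.0, -72.0], [388.0, -72.0]]
s [[312.0, 193.0], [300.0, 184.0], [322.0, 185.0], [301.0, 193.0], [323.0, 194.0], [299.0, 202.0], [321.0, 203.0]]
t [[315.0, 194.0], [304.0, 195.0], [325.0, 188.0], [304.0, 197.0], [325.0, 191.0], [310.0, 212.0], [330.0, 205.0]]
```

```bash
python3 - <<'E'
from bay import *
plan(*tp(-148,z=.1817),6)
E
python3 -m jog '[{"dx":6,"dy":0,"dz":0,"ax":0,"ay":0,"az":0},{"dx":6,"dy":0,"dz":0,"ax":0,"ay":0,"az":0},{"dx":6,"dy":0,"dz":0,"ax":0,"ay":0,"az":0},{"dx":6,"dy":-0.3,"dz":0,"ax":0,"ay":0,"az":0},{"dx":6,"dy":-0.3,"dz":0,"ax":0,"ay":0,"az":0},{"dx":6,"dy":-0.2,"dz":0,"ax":0,"ay":0,"az":0},{"dx":0,"dy":0,"dz":0,"ax":0,"ay":0,"az":0}]' >/dev/null; python3 -c "
from bay import *
where()"
for i in 1 2 3; do python3 -m jog '[{"dx":3,"dy":0,"dz":0,"ax":0,"ay":0,"az":0},{"dx":2,"dy":0,"dz":0,"ax":0,"ay":0,"az":0},{"dx":0,"dy":0,"dz":0,"ax":0,"ay":0,"az":0}]'>/dev/null;  python3 -c "
from bay import *
where()"; done
```

```text
6 x {"dx": 6.03, "dy": -0.1, "dz": 0.0, "ax": 0.01, "ay": 0.0, "az": -0.01} |d| 6.0 |w| 0.02
s -155.2 y 0.3 z 0.1792 dyaw -0.01 Fx -5.2 Fy 0.6 Fz 0.5 t 21.4167
s -149.6 y 0.3 z 0.1792 dyaw -0.01 Fx -18.4 Fy -0.1 Fz 21.9 t 21.6667
s -147.3 y 0.3 z 0.1792 dyaw -0.01 Fx -29.2 Fy -0.2 Fz 37.2 t 21.9167
s -143.1 y 0.3 z 0.1793 dyaw -0.01 Fx -31.6 Fy 0.1 Fz 39.3 t 22.1667
```

Fx −30 N with Fz +39 N is unexpected. Stop; compare wrist images to see whether the tray has slipped in the grip or pitched.

Run:
```python
from bay import *
where(); s=bot.read_state();print('torque',s['torque'],s['tcp_rot'],'grip',s['grip_force'],s['width'],'q',s['q'])
c=snap('wrist','w12');snap('scene','s5');snap('top','t5')
a=cv2.imread('pics/w11.png',0);b=cv2.imread('pics/w12.png',0)
o=bod((0,0),0,(0,0,0))
# tray pts in tool-held frame -> pixels
p,R=cur();yw=np.degrees(np.arctan2(R[1,0],R[0,0]));o=bod(p[:2],yw,(.077,0,0))
for X in[(0,0,23),(30,0,23),(-30,0,23),(-60,35,42),(-60,-35,42),(-85,0,36),(45,20,16)]:
    u=proj(c,bod(o[:2],yw,np.array(X)/1000))[0].round().astype(int)
    x,y=u
    if not(25<x<615 and 25<y<375): print(X,u,'out');continue
    T=a[y-18:y+18,x-18:x+18]; S=b[max(0,y-30):y+30,x-30:x+30]; r=cv2.matchTemplate(S,T,cv2.TM_CCOEFF_NORMED);_,v,_,l=cv2.minMaxLoc(r); print(X,u,'shift',l[0]-12,l[1]-(y-18-max(0,y-30)),round(v,2))
```

```text
s -143.1 y 0.3 z 0.1793 dyaw -0.01 Fx -31.6 Fy 0.1 Fz 39.3 t 22.1667
torque [-1.94471151  4.98405087 -0.0707602 ] [ 3.08965693  0.52517734 -0.04914045] grip 92.15543791651726 0.10095820677026955 q [ 3.55933848e-01  1.55565918e-01  2.20767336e+00 -1.73862013e-03
  8.10510209e-01  1.59120873e+00]
(0, 0, 23) [319  98] shift 2 -8 0.53
(30, 0, 23) [319  13] out
(-30, 0, 23) [319 170] shift 0 8 0.97
(-60, 35, 42) [236 250] shift -2 9 0.97
(-60, -35, 42) [402 250] shift 2 10 0.98
(-85, 0, 36) [319 291] shift 0 7 0.77
(45, 20, 16) [266 -29] out
```

The tray is stopped: it slid back a few mm in the pads and the tool tilted ~3°. Using the last picture to see what it is touching.

Run:
```python
from h import *
o=np.zeros((600,800,3),np.uint8);z=lambda a,w,h:cv2.resize(a,(w,h),interpolation=cv2.INTER_CUBIC)
s=cv2.imread('pics/s5.png');t=cv2.imread('pics/t5.png');w=cv2.imread('pics/w12.png')
o[:420,:480]=z(s[155:225,275:355],480,420); o[:300,500:]=z(t[175:235,285:345],300,300); o[310:600,490:]=z(w[:300,160:480],310,290)
w4=cv2.imread('pics/s4.png'); o[425:600,:200]=z(w4[155:225,275:355],200,175)
cv2.imwrite('pics/comp5.png',o)
```

```text
(no output)
```

View pics/comp5.png

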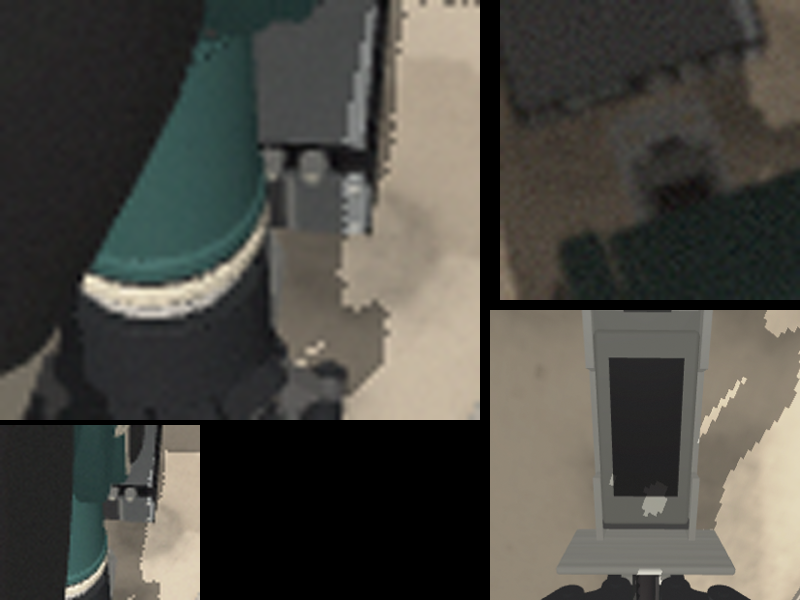

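Top inset: tray nose (≈650,110) at the digitiser's front, laterally aligned; the scene view is blocked by the arm. Back off the load first, then check the fits numerically.

```bash
python3 -m jog '[{"dx":-4,"dy":0,"dz":0,"ax":0,"ay":0,"az":0},{"dx":-5,"dy":0,"dz":0,"ax":0,"ay":0,"az":0},{"dx":-5,"dy":0,"dz":0,"ax":0,"ay":0,"az":0},{"dx":-5,"dy":0,"dz":0,"ax":0,"ay":0,"az":0},{"dx":0,"dy":0,"dz":0,"ax":0,"ay":0,"az":0},{"dx":0,"dy":0,"dz":0,"ax":0,"ay":0,"az":0}]' >/dev/null
python3 - <<'E'
from bay import *
where(); p,R=cur(); print('tool z axis in dig frame',Ro.from_euler('z',-DG[1],degrees=True).as_matrix()@R)
# fin shift in wrist image
w=load('w3');sc=load('scene0')
for n,c in(('w3',w),('sc',sc)):
  g=cv2.cvtColor(c['img'],cv2.COLOR_RGB2GRAY)
  for z in(8,18,28,45):
    Y=np.arange(-75,76,3.); u=proj(c,[bod(*DG,(-.075,y/1000,z/1000)) for y in Y]).astype(np.float32)
    v=cv2.remap(g,u[:,:1],u[:,1:],cv2.INTER_LINEAR)[:,0]; print(n,z,' '.join(map(str,v)))
E
```

```text
s -153.9 y 0.5 z 0.1797 dyaw -0.03 Fx 0.0 Fy 0.8 Fz -6.2 t 22.8167
tool z axis in dig frame [[ 9.99991200e-01 -5.33525717e-04 -4.16122226e-03]
 [-5.37478222e-04 -9.99999405e-01 -9.48781846e-04]
 [-4.16071358e-03  9.51010063e-04 -9.99990892e-01]]
w3 8 150 151 151 151 144 130 160 154 146 146 147 149 148 153 152 157 163 162 170 176 179 180 187 189 186 183 115 117 115 110 105 102 104 106 107 104 103 101 102 107 109 110 109 105 108 110 107 98 103 103 105
w3 18 145 146 152 156 155 137 123 154 142 131 132 132 131 132 131 135 164 161 123 86 86 89 86 91 84 84 74 55 57 61 56 58 59 57 59 57 67 99 80 80 80 80 81 81 81 91 102 79 58 104 105
w3 28 152 147 144 145 150 148 137 155 165 141 131 131 131 144 166 150 165 161 138 115 133 106 85 85 88 84 83 81 55 56 57 56 58 56 55 57 59 98 83 81 80 80 80 80 80 79 80 80 76 87 101
w3 45 169 168 165 158 120 57 120 133 135 166 176 154 122 112 130 158 177 161 124 106 108 175 172 139 107 89 86 84 82 71 58 58 59 58 60 56 60 96 83 81 81 81 81 81 80 87 98 60 63 67 92
sc 8 127 127 125 122 57 115 139 121 113 112 112 112 113 114 125 141 73 65 65 74 85 85 83 79 82 93 90 86 91 89 81 79 80 78 75 80 86 66 66 65 65 69 70 68 72 83 64 51 74 81 85
sc 18 122 127 129 126 77 111 110 110 112 112 110 110 111 112 118 144 78 64 66 65 65 64 63 62 64 65 65 65 65 67 66 65 64 64 46 107 97 68 63 64 65 66 65 65 65 66 66 70 82 88 90
sc 28 118 119 122 63 79 110 111 112 110 111 111 109 109 110 118 146 81 63 64 64 66 65 62 63 65 64 65 64 65 65 64 65 64 65 56 99 127 83 65 66 64 65 65 65 64 65 66 78 90 91 93
sc 45 138 133 94 48 30 80 96 88 69 81 90 137 164 137 88 79 75 143 164 158 91 81 113 167 163 96 80 81 78 83 83 60 82 81 96 105 108 98 64 61 55 51 51 54 53 51 40 29 91 91 93
```

Run:
```python
from bay import *
w=load('w3');w10=load('w10')
def prof(c,P):
    g=cv2.GaussianBlur(cv2.cvtColor(c['img'],cv2.COLOR_RGB2GRAY),(0,0),.5); u=proj(c,[bod(*DG,np.array(X)/1000) for X in P]).astype(np.float32)
    return ' '.join(map(str,cv2.remap(g,u[:,:1],u[:,1:],cv2.INTER_LINEAR)[:,0]))
print('w3 y fine z14: left edge -70..-50; rim L -40..-20; rim R 20..45; right 55..80')
for z in(14,22):
  for a,b in((-70,-50),(-40,-18),(22,44),(56,76)): print(z,a,prof(w,[(-75,y,z) for y in np.arange(a,b,1.)]))
print('w3 x at z0, -95..-55')
for y in(-58,-50,-40,40,50,58): print(y,prof(w,[(x,y,0) for x in np.arange(-95,-55,1.5)]))
print('w3 roof x -95..-55')
for y in(-30,0,30,50): print(y,prof(w,[(x,y,60) for x in np.arange(-95,-50,1.5)]))
print('w10 along side bottom y=62,58.. x -95..-50')
for y in(60,55): print(y,prof(w10,[(x,y,0) for x in np.arange(-95,-40,2.)]))
for x in(-55,-40,-20): print(x,'y 50..80',prof(w10,[(x,y,0) for y in np.arange(50,80,1.)]))
```

```text
w3 y fine z14: left edge -70..-50; rim L -40..-20; rim R 20..45; right 55..80
14 -70 153 153 154 153 153 153 152 149 144 131 114 113 116 138 164 167 166 160 153 143
14 -40 134 135 134 134 133 134 135 134 135 137 140 149 155 164 166 164 159 150 137 120 116 116
14 22 76 76 78 79 82 85 84 83 80 80 81 91 98 101 100 95 90 86 85 85 88 88
14 56 87 87 92 97 101 105 106 104 101 86 72 58 53 70 89 102 104 105 106 106
22 -70 145 147 149 151 153 155 155 156 154 151 146 138 134 132 132 131 134 133 135 134
22 -40 131 131 131 132 132 132 133 132 133 134 138 147 158 163 168 165 160 153 145 134 120 103
22 22 56 55 55 56 56 57 57 57 56 56 58 62 72 85 94 94 86 81 80 80 80 80
22 56 81 79 79 80 81 82 84 86 85 83 81 78 75 67 66 86 100 103 103 103
w3 x at z0, -95..-55
-58 163 162 161 161 162 162 161 161 160 159 158 156 155 153 152 153 153 143 132 131 131 130 131 130 129 125 110
-50 160 160 160 162 163 164 163 162 160 157 155 154 154 154 152 148 140 134 132 131 133 143 172 184 177 170 170
-40 151 153 156 158 159 160 162 160 159 156 156 158 161 162 160 155 143 134 132 137 147 161 160 149 141 130 128
40 109 10
[... 602 characters left out ...]
6 85 86 86 86 86 85 85
50 102 94 82 79 80 81 81 80 80 81 79 83 111 117 68 31 52 79 86 86 86 86 85 86 86 85 85 85 85 84
w10 along side bottom y=62,58.. x -95..-50
60 112 113 113 110 108 101 49 41 88 111 111 111 108 84 83 83 82 80 80 80 81 81 81 80 82 82 81 82
55 114 113 110 105 103 90 38 41 45 99 106 105 105 102 82 83 83 82 80 80 81 81 80 81 81 82 82 82
-55 y 50..80 81 80 80 81 80 81 81 80 80 81 81 80 77 65 48 36 42 86 108 112 113 115 117 118 118 119 119 119 120 119
-40 y 50..80 81 82 82 81 82 82 82 82 82 82 82 82 81 66 46 39 61 92 111 116 117 118 117 118 119 119 119 118 118 118
-20 y 50..80 82 82 82 82 82 82 81 82 81 82 82 81 76 62 44 37 54 102 122 123 123 124 124 124 123 123 124 124 125 125
```

Off-load now: the gripper carries the tray's full weight (Fz −6). Numeric check: digitiser actually lies ~5 mm further along its x (mouth at −70 in my frame), lateral fit good. Advance again in small watched steps, tray just unloaded from the bench.

```bash
cat > w.py <<'E'
from bay import *
where(); p,R=cur(); print('   tilt',np.degrees(np.arctan2(R[2,0],R[0,0]*1)).round(2), 'grip pt s', end=' ')
g=p+R[:,2]*.155; a=np.radians(DG[1]); print((((g[:2]-DG[0])@[np.cos(a),np.sin(a)])*1000+77).round(1),'z',(g[2]*1000).round(1))
E
python3 w.py; for i in 1 2 3; do python3 -m jog '[{"dx":1.5,"dy":0,"dz":0,"ax":0,"ay":0,"az":0},{"dx":1.5,"dy":0,"dz":0,"ax":0,"ay":0,"az":0},{"dx":0,"dy":0,"dz":0,"ax":0,"ay":0,"az":0}]'>/dev/null; python3 w.py; done
```

```text
s -153.9 y 0.5 z 0.1797 dyaw -0.03 Fx 0.0 Fy 0.8 Fz -6.2 t 22.8167
   tilt -0.25 grip pt s -154.5 z 24.7
s -149.2 y 0.5 z 0.1806 dyaw -0.03 Fx -0.3 Fy 0.0 Fz -6.4 t 23.0667
   tilt -0.09 grip pt s -149.5 z 25.6
s -146.5 y 0.6 z 0.1806 dyaw -0.03 Fx -0.3 Fy -0.0 Fz -6.5 t 23.3167
   tilt -0.1 grip pt s -146.7 z 25.6
s -143.6 y 0.5 z 0.1806 dyaw -0.03 Fx -0.2 Fy 0.1 Fz -5.7 t 23.5667
   tilt -0.1 grip pt s -143.9 z 25.6
```

```bash
for i in 1 2 3 4; do python3 -m jog '[{"dx":1.5,"dy":0,"dz":0,"ax":0,"ay":0,"az":0},{"dx":2.5,"dy":0,"dz":0,"ax":0,"ay":0,"az":0},{"dx":2,"dy":0,"dz":0,"ax":0,"ay":0,"az":0},{"dx":0,"dy":0,"dz":0,"ax":0,"ay":0,"az":0}]'>/dev/null; python3 w.py; done
```

```text
s -137.3 y 0.5 z 0.1807 dyaw -0.03 Fx -0.3 Fy -1.0 Fz -6.0 t 23.9
   tilt -0.08 grip pt s -137.5 z 25.7
s -131.5 y 0.5 z 0.1806 dyaw -0.03 Fx -0.4 Fy 1.1 Fz -6.3 t 24.2333
   tilt -0.1 grip pt s -131.7 z 25.6
s -125.6 y 0.7 z 0.1804 dyaw -0.02 Fx -0.6 Fy 1.1 Fz -7.0 t 24.5667
   tilt -0.12 grip pt s -126.0 z 25.4
s -119.5 y 0.6 z 0.1805 dyaw -0.03 Fx -0.0 Fy 1.4 Fz -6.6 t 24.9
   tilt -0.1 grip pt s -119.8 z 25.5
```

```bash
for i in 1 2 3; do python3 -m jog '[{"dx":3,"dy":-0.2,"dz":0,"ax":0,"ay":0,"az":0},{"dx":5,"dy":0,"dz":0,"ax":0,"ay":0,"az":0},{"dx":5,"dy":0,"dz":0,"ax":0,"ay":0,"az":0},{"dx":5,"dy":0,"dz":0,"ax":0,"ay":0,"az":0},{"dx":2,"dy":0,"dz":0,"ax":0,"ay":0,"az":0},{"dx":0,"dy":0,"dz":0,"ax":0,"ay":0,"az":0}]'>/dev/null; python3 w.py; done
```

```text
s -98.8 y 0.7 z 0.1807 dyaw -0.04 Fx 1.2 Fy 1.4 Fz -6.6 t 25.4
   tilt -0.03 grip pt s -98.9 z 25.7
s -79.0 y 0.8 z 0.1806 dyaw -0.03 Fx 0.5 Fy -0.1 Fz -5.7 t 25.9
   tilt -0.05 grip pt s -79.1 z 25.6
s -59.1 y 1.0 z 0.1805 dyaw -0.04 Fx 0.4 Fy 0.2 Fz -5.7 t 26.4
   tilt -0.07 grip pt s -59.3 z 25.5
```

```bash
python3 -m jog '[{"dx":5,"dy":0,"dz":0,"ax":0,"ay":0,"az":0},{"dx":5,"dy":0,"dz":0,"ax":0,"ay":0,"az":0},{"dx":5,"dy":0,"dz":0,"ax":0,"ay":0,"az":0},{"dx":2,"dy":0,"dz":0,"ax":0,"ay":0,"az":0},{"dx":0,"dy":0,"dz":0,"ax":0,"ay":0,"az":0}]'>/dev/null; python3 w.py; for i in 1 2; do python3 -m jog '[{"dx":0,"dy":0,"dz":0.7,"ax":0,"ay":0,"az":0},{"dx":0,"dy":0,"dz":0,"ax":0,"ay":0,"az":0}]'>/dev/null; python3 w.py; done
```

```text
s -42.1 y 1.1 z 0.1805 dyaw -0.03 Fx 0.6 Fy 0.2 Fz -6.2 t 26.8167
   tilt -0.07 grip pt s -42.3 z 25.5
s -43.3 y 1.1 z 0.1793 dyaw -0.03 Fx 0.4 Fy -0.4 Fz -6.5 t 26.9833
   tilt -0.19 grip pt s -43.8 z 24.3
s -43.2 y 1.1 z 0.1791 dyaw -0.03 Fx -0.6 Fy -0.6 Fz -3.4 t 27.15
   tilt -0.16 grip pt s -43.6 z 24.1
```

```bash
for i in 1 2 3 4; do python3 -m jog '[{"dx":2,"dy":0,"dz":0,"ax":0,"ay":0,"az":0},{"dx":3,"dy":0,"dz":0,"ax":0,"ay":0,"az":0},{"dx":1,"dy":0,"dz":0,"ax":0,"ay":0,"az":0},{"dx":0,"dy":0,"dz":0,"ax":0,"ay":0,"az":0}]'>/dev/null; python3 w.py; done
```

```text
s -36.6 y 1.1 z 0.179 dyaw -0.03 Fx -0.2 Fy 0.8 Fz -3.4 t 27.4833
   tilt -0.07 grip pt s -36.8 z 24.0
s -30.8 y 1.1 z 0.179 dyaw -0.03 Fx -3.1 Fy -0.2 Fz -1.4 t 27.8167
   tilt -0.11 grip pt s -31.1 z 24.0
s -24.8 y 1.1 z 0.179 dyaw -0.03 Fx -2.9 Fy -0.7 Fz -0.5 t 28.15
   tilt -0.12 grip pt s -25.1 z 24.0
s -21.8 y 1.1 z 0.179 dyaw -0.03 Fx -18.5 Fy 1.0 Fz 15.5 t 28.4833
   tilt -0.74 grip pt s -23.7 z 24.0
```

```bash
python3 -m jog '[{"dx":0,"dy":0,"dz":-0.8,"ax":0,"ay":0,"az":0},{"dx":0,"dy":0,"dz":-0.7,"ax":0,"ay":0,"az":0},{"dx":0,"dy":0,"dz":0,"ax":0,"ay":0,"az":0}]'>/dev/null; python3 w.py; for i in 1 2; do python3 -m jog '[{"dx":1,"dy":0,"dz":-0.3,"ax":0,"ay":0,"az":0},{"dx":1,"dy":0,"dz":-0.2,"ax":0,"ay":0,"az":0},{"dx":0,"dy":0,"dz":0,"ax":0,"ay":0,"az":0}]'>/dev/null; python3 w.py; done
```

```text
s -21.0 y 1.1 z 0.1792 dyaw -0.03 Fx -3.0 Fy 0.2 Fz -4.4 t 28.7333
   tilt -0.48 grip pt s -22.2 z 24.2
s -17.8 y 1.1 z 0.1794 dyaw -0.03 Fx -2.3 Fy 0.1 Fz -8.9 t 28.9833
   tilt -0.31 grip pt s -18.6 z 24.4
s -15.6 y 1.1 z 0.1803 dyaw -0.03 Fx -4.4 Fy -0.3 Fz -10.1 t 29.2333
   tilt -0.29 grip pt s -16.4 z 25.3
```

```bash
for i in 1 2 3 4; do python3 -m jog '[{"dx":1,"dy":0,"dz":0.1,"ax":0,"ay":0,"az":0},{"dx":1,"dy":0,"dz":0,"ax":0,"ay":0,"az":0},{"dx":0,"dy":0,"dz":0,"ax":0,"ay":0,"az":0}]'>/dev/null; python3 w.py; done
```

```text
s -13.6 y 1.0 z 0.1805 dyaw -0.03 Fx -4.3 Fy 0.6 Fz -9.1 t 29.4833
   tilt -0.27 grip pt s -14.3 z 25.5
s -10.1 y 1.0 z 0.1814 dyaw -0.05 Fx -0.7 Fy -0.5 Fz -11.5 t 29.7333
   tilt 0.0 grip pt s -10.1 z 26.4
s -9.4 y 1.0 z 0.1813 dyaw -0.07 Fx -7.3 Fy 0.4 Fz -5.5 t 29.9833
   tilt -0.25 grip pt s -10.0 z 26.3
s -8.6 y 1.1 z 0.1812 dyaw -0.08 Fx -12.8 Fy 0.9 Fz 0.6 t 30.2333
   tilt -0.49 grip pt s -9.9 z 26.2
```

```bash
python3 -m jog '[{"dx":0,"dy":0,"dz":0.7,"ax":0,"ay":0,"az":0},{"dx":1,"dy":0,"dz":0.6,"ax":0,"ay":0,"az":0},{"dx":0,"dy":0,"dz":0,"ax":0,"ay":0,"az":0}]'>/dev/null; python3 w.py; python3 -m jog '[{"dx":1,"dy":0,"dz":0,"ax":0,"ay":0,"az":0},{"dx":0.5,"dy":0,"dz":0,"ax":0,"ay":0,"az":0},{"dx":0,"dy":0,"dz":0,"ax":0,"ay":0,"az":0}]'>/dev/null; python3 w.py
python3 -m jog '[{"dx":-2,"dy":0,"dz":-0.5,"ax":0,"ay":0,"az":0},{"dx":-2,"dy":0,"dz":0,"ax":0,"ay":0,"az":0},{"dx":-1,"dy":0,"dz":0,"ax":0,"ay":0,"az":0},{"dx":0,"dy":0,"dz":0,"ax":0,"ay":0,"az":0}]'>/dev/null; python3 w.py
```

```text
s -8.3 y 1.1 z 0.1801 dyaw -0.08 Fx -16.4 Fy 0.4 Fz 4.4 t 30.4833
   tilt -0.62 grip pt s -9.9 z 25.1
s -7.8 y 1.1 z 0.1801 dyaw -0.08 Fx -21.4 Fy 0.6 Fz 8.8 t 30.7333
   tilt -0.81 grip pt s -9.9 z 25.1
s -9.7 y 1.1 z 0.1803 dyaw -0.05 Fx -6.3 Fy 0.3 Fz -6.6 t 31.0667
   tilt -0.15 grip pt s -10.1 z 25.3
```

```bash
python3 -m jog '[{"dx":-0.8,"dy":0,"dz":0.5,"ax":0,"ay":0,"az":0},{"dx":0,"dy":0,"dz":0,"ax":0,"ay":0,"az":0}]'>/dev/null; python3 w.py; python3 -m jog '[{"dx":0,"dy":0,"dz":0,"ax":0,"ay":0,"az":0},{"dx":0,"dy":0,"dz":0,"ax":0,"ay":0,"az":0},{"dx":0,"dy":0,"dz":0,"ax":0,"ay":0,"az":0},{"dx":0,"dy":0,"dz":0,"ax":0,"ay":0,"az":0}]' 0.3; python3 -m jog '[{"dx":-3,"dy":0,"dz":-20,"ax":0,"ay":0,"az":0},{"dx":-5,"dy":0,"dz":-30,"ax":0,"ay":0,"az":0},{"dx":-10,"dy":0,"dz":-30,"ax":0,"ay":0,"az":0},{"dx":-10,"dy":0,"dz":-30,"ax":0,"ay":0,"az":0},{"dx":-10,"dy":0,"dz":-20,"ax":0,"ay":0,"az":0},{"dx":0,"dy":0,"dz":0,"ax":0,"ay":0,"az":0},{"dx":0,"dy":0,"dz":0,"ax":0,"ay":0,"az":0}]'
python3 - <<'E'
from bay import *
c=snap('wrist','w13');snap('scene','s6');snap('top','t6')
def prof(P):
    g=cv2.cvtColor(c['img'],cv2.COLOR_RGB2GRAY);u=proj(c,[bod(*DG,np.array(X)/1000) for X in P]).astype(np.float32)
    print(u[0].round(),u[-1].round(),' '.join(map(str,cv2.remap(g,u[:,:1],u[:,1:],cv2.INTER_LINEAR)[:,0])))
for z,y in((42,-36),(42,36),(42,20),(42,-20)): prof([(x,y,z) for x in np.arange(-100,-55,1.5)])
print('fin');prof([(x,0,36) for x in np.arange(-120,-60,2)])
prof([(-90,y,36) for y in np.arange(-20,20,1.)])
E
```

```text
s -9.9 y 1.1 z 0.1802 dyaw -0.04 Fx -5.5 Fy 1.1 Fz -5.4 t 31.2333
   tilt -0.09 grip pt s -10.2 z 25.2
time: 31.57
tool_pos: [0.5577, 0.2326, 0.1807]
tcp_rot: [-3.097, -0.525, 0.001]
wrist_force: [-6.8, 1.4, -3.3]
width: 0.301
grip_force: 3.2
time: 32.15
tool_pos: [0.5244, 0.2202, 0.3151]
tcp_rot: [-3.096, -0.526, -0.018]
wrist_force: [-0.3, -0.5, -0.6]
width: 0.304
grip_force: 0.0
[362. 180.] [364. 129.] 165 161 157 155 156 154 151 151 152 154 155 155 157 161 160 148 119 68 128 133 133 135 135 135 136 135 135 133 133 133
[280. 180.] [278. 129.] 109 107 106 105 107 109 110 110 107 105 104 104 105 103 104 106 110 91 63 83 85 85 85 85 86 86 86 85 86 86
[298. 180.] [297. 129.] 113 113 111 110 109 108 106 104 102 104 106 107 109 110 112 111 118 93 64 84 85 85 85 84 84 84 84 85 85 85
[344. 180.] [345. 129.] 179 176 174 174 174 177 179 179 178 176 169 156 153 153 150 160 160 97 120 137 136 136 135 134 133 133 133 134 134 133
fin
[321. 200.] [321. 135.] 192 191 189 189 189 189 188 188 176 51 39 39 39 39 39 39 39 38 39 38 39 54 121 95 135 134 133 133 135 136
[343. 167.] [300. 167.] 180 182 183 184 185 185 186 186 187 187 188 187 188 188 188 142 56 34 37 37 39 39 39 38 37 35 123 123 113 112 112 112 112 111 110 110 108 107 105 104
```

```bash
python3 -c "
from workcell import bot
print(bot.finish_job())"
```

```text
the job is handed in; nothing more can be done
None
```

The pack is snapped into the tray and the tray is in the bay, released, and handed in at about 32 s. I felt the click and it then held a firm stop at 21 N, but I had no picture left to see the plate seated. On the first approach the tray jammed against something short of the bay, peaking near 50 N at the wrist, so I backed off and carried it in. The multimeter, sample box and bottle were never approached.

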